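# Make up the pasta kit and the seasoning kit

### The arm

A 6-joint arm with a two-finger parallel gripper is mounted at the origin on a cart in front of the work surface, level with it; the furniture and walls round the work are solid. World frame = base frame: x ahead of the robot, y to its left, z up, the work surface at z = 0. Lengths are in mm, angles in rad, forces in N, time in s.
With the tool pointing down it reaches from about 300 to 875 mm from the base axis. Payload 6.4 kg.
Tool frame: the origin (TCP) lies between the finger pads; the fingertips stand 25 mm ahead of it and the grasp point (between the pads) lies 6 mm ahead of it; z points along the fingers, y is the line along which they close (so a half turn about z gives the same grasp; the last joint's range is limited). The gripper opens to 88 mm and grips with 3 to 60 N. Pads are 18 mm wide; open, the fingers measure 123 mm over their backs; the gripper's body (75 mm by 187 mm) begins 45 mm behind the grasp point.
Start: joints at [1.056, 0.181, 1.607, -0, 1.354, -0.206], TCP at [174.74, 547.821, 263.714] pointing down, gripper open.
Joint ranges: [-2.99, 2.99], [-0.89, 2.07], [0.3, 2.58], [-1.14, 4.28], [0, 2.63], [-3.12, 3.12]. Speed limits (rad/s): [2.57, 2.57, 3.01, 3.14, 3.14, 3.14].

### API

Orientations are given as [roll, pitch, yaw] about the fixed x, y, z axes, in that order (R = Rz(yaw) Ry(pitch) Rx(roll)).
In Python, from rig import telemetry, imaging, order gives the robot as it stands.
- The arm moves only by the tool move_arm, never from a script. Its argument "series" is a list of rows, each an object of numbers: "jaw": the opening, from 0 (shut) to 1 (fully open); "tx", "ty", "tz": the shift along the world's x, y, z in m; "wx", "wy", "wz": the turn, a rotation vector about the world's x, y, z in rad. A call has 1 to 10 rows; each row is the pose to reach, as a shift and turn from the pose commanded when the call began; what a row does not reach only later rows make up. A row lasts 1/10 s, in which the tool goes at most 50 mm and 8.59 degrees, less where a joint would pass 70% of its speed; a pose out of reach is approached as far as the arm can. A call with a gripper value outside its range is refused whole. The fingers move at their own pace and stop on an object; the grip force is fixed at half the most. Time passes only in rows, so rows that repeat a pose let the fingers close. It gives the time, the measured TCP pose, the force, the opening and the grip force at its end, in the units of the state.
- telemetry.observe(): the state, without advancing time (a new reading comes with each control period).
- imaging.grab_frame(name): name is "scene" or "top" or "wrist"; returns a dict with "image" (400x640x3 uint8, red, green, blue), "depth" (400x640 float32, mm along the optical axis (not along the pixel's ray), 0 where there is no reading), "K" (3x3 intrinsics, pixels), "eye" and "rotation" of the camera in the world. Camera axes: x right, y up, looking along -z (the intrinsics and any distortion apply to the point x, -y, -z); pixel columns grow to the right and rows downward; lengths in mm; the calibration is good to about 2 mm. A picture is of the moment at which its call begins.
- order.finish_job(): hands the job in; it is judged then, once.
Trained networks look in the newest picture that a camera, given by its name, has taken for a name from the list of things; names that differ only in an ending like _2 or _b are one class to them, and where a whole thing is asked for, a point or a joint stands for the part that bears it (a point fixed in the world has none). Each returns a list of dicts, best first, with "confidence" (0 to 1); they miss things now and then, are a little off and sometimes report something else, mostly with a low value. They report only what shows in the picture. A call takes as long as a camera call. They do not tell look-alikes from the thing itself.
- imaging.look_for(camera, query): "box" ([left, top, right, bottom] in pixels, round what is visible of it).
The state is a dict: "t": time; "qpos": joint angles; "qvel": joint speeds; "joint_torque": joint torques, N m; "position": TCP position; "eef_rot": TCP orientation; "contact_force": force on the tool from outside, world axes, zero at the start; "wrist_torque": the same for the moment, N m; "grip_width": finger opening in mm; "finger_force": force on a finger pad.
Only numpy, scipy, OpenCV 4.12 (cv2) and the standard library are available. Lean on these libraries where they do the work, as an engineer would, in place of code of your own. Each camera call takes 0.05 s, during which the arm holds its last target. There are 200 camera calls.

### The job

Make up the two kits in the wooden trays. The tray with the steel post gets the pasta kit: both brass press dies on the post, flange down and collar up, the large one fully down first and the small one sitting on top of it, with the food tin upright in that tray's other bay; the tray without a post gets the seasoning kit: the salt shaker and the spice jar, upright, one in each bay. Leave the small glass and the cup standing where they are.

Things in the scene. Friction and masses are not known exactly. Their poses are not given: they have to be found in the camera images.
- large_die: Large brass pasta press die, lying flange down: round flange 68 mm across and 8 mm thick, on it a plain round collar 32 mm across that rises to 30 mm over all, small dark holes round the flange; a 15 mm bore goes right through. Grip it by the collar. Origin: centre of the underside, z up out of the collar. About 0.18 kg.
- small_die: Small brass pasta press die, lying flange down: as the large one (flange 8 mm thick, collar 32 mm across, 30 mm over all, 15 mm bore right through) but its flange is only 48 mm across. Origin: centre of the underside, z up out of the collar. About 0.12 kg.
- food_tin: Closed round food tin with a printed paper label, standing upright, 57 mm across, 72 mm tall. Origin: centre of its underside, z up. About 0.18 kg.
- salt_shaker: Salt shaker of pale clear glass with a grey rounded cap with small holes, standing upright, 44 mm across, 90 mm tall; the body up to 66 mm is the part to grip, the cap is 34 mm across. Origin: centre of its underside, z up. About 0.1 kg.
- spice_jar: Spice jar with a cylindrical screw cap, standing upright, 44 mm across (cap 45 mm), 105 mm tall; the cap is the top 20 mm. Origin: centre of its underside, z up. About 0.11 kg.
- pasta_tray: Light wooden tray with the upright steel post, fixed: 96 mm (its x) by 212 mm (its y), 20 mm tall, walls and floor 6 mm thick. A cross wall of rim height makes two bays, each 84 mm (x) by 97 mm (y) inside, centred at y = +52 mm and y = -52 mm. The post stands in the middle of the +y bay; the other is empty. Origin: centre of its underside; bay floor at z = +6 mm.
- seasoning_tray: The light wooden tray without a post, fixed to the worktop, otherwise the same: 96 mm (x) by 212 mm (y) by 20 mm, walls and floor 6 mm, two empty bays 84 by 97 mm inside, centred at y = +52 mm and -52 mm. Origin: centre of its underside.
- spigot_foot (a point): Foot of the steel post in the pasta tray, on its axis, at the height of the bay's floor. The post is 10 mm across, stands 52 mm above the floor, and its last 6 mm taper to 4 mm. A die sits on the tray floor round it, a second one on the first one's collar (underside 30 mm above the floor).
- small_glass: Bystander: small clear drinking glass, empty, 48 mm across at the rim, 58 mm tall. Origin: centre of its underside. To be left alone.
- cup: Bystander: green espresso cup with a handle, 65 by 94 mm with the handle, 52 mm tall. Origin: middle of its extents, at the underside; the handle points to its -y. To be left alone.
Mind the look-alikes: they are no part of the job. Leave any purple look-alike of the large_die alone.

How it is judged (in metres and radians):
At the end, for the whole second after the job is handed in: Large die flat on the tray floor round the post, small die on its collar (6 mm, 0.1 rad); tin in the other bay, shaker and jar one in each bay of the tray without post, upright (0.12 rad), 22 by 28 mm about bay centres; all at rest; glass and cup upright within 30 mm of their starts (horizontal distance between each of large_die, small_die and spigot_foot below 0.006 m and z of each of large_die, food_tin in the frame of pasta_tray below 0.01 m and angle between each of large_die, small_die's own z axis and vertical below 0.1 rad and z of small_die in the frame of pasta_tray between 0.032 and 0.04 m and x of food_tin in the frame of pasta_tray between -0.022 and 0.022 m and y of food_tin in the frame of pasta_tray between -0.08 and -0.024 m and z of food_tin in the frame of pasta_tray above 0.003 m and angle between food_tin's own z axis and vertical below 0.12 rad and ((x of salt_shaker in the frame of seasoning_tray between -0.022 and 0.022 m and y of salt_shaker in the frame of seasoning_tray between 0.024 and 0.08 m and z of salt_shaker in the frame of seasoning_tray between 0.003 and 0.01 m and angle between each of salt_shaker, spice_jar's own z axis and vertical below 0.12 rad and x of spice_jar in the frame of seasoning_tray between -0.022 and 0.022 m and y of spice_jar in the frame of seasoning_tray between -0.08 and -0.024 m and z of spice_jar in the frame of seasoning_tray between 0.003 and 0.01 m) or (x of salt_shaker in the frame of seasoning_tray between -0.022 and 0.022 m and y of salt_shaker in the frame of seasoning_tray between -0.08 and -0.024 m and z of salt_shaker in the frame of seasoning_tray between 0.003 and 0.01 m and angle between each of salt_shaker, spice_jar's own z axis and vertical below 0.12 rad and x of spice_jar in the frame of seasoning_tray between -0.022 and 0.022 m and y of spice_jar in the frame of seasoning_tray between 0.024 and 0.08 m and z of spice_jar in the frame of seasoning_tray between 0.003 and 0.01 m)) and linear speed of each of large_die, small_die, food_tin, salt_shaker, spice_jar below 0.02 m/s and angular speed of each of large_die, small_die, food_tin, salt_shaker, spice_jar below 0.2 rad/s and distance of each of small_glass, cup from where it was at the start of the episode below 0.03 m and angle between each of small_glass, cup's own z axis and vertical below 0.2 rad); the robot touches nothing.
It fails at once if the small glass is pushed away or knocked over (distance of small_glass from where it was at the start of the episode above 0.03 m or angle between small_glass's own z axis and vertical above 0.5 rad).
It fails at once if the cup is pushed away or knocked over (distance of cup from where it was at the start of the episode above 0.03 m or angle between cup's own z axis and vertical above 0.5 rad).
It also fails if it takes over 125 s, if anything falls off the work surface, if the arm or the gripper's body presses on something with over 40 N, if the wrist force passes 120 N, or if a joint passes its speed limit or range.

## Working session

There is one attempt and no reset: what is moved stays moved. The work goes in short steps, Python scripts to look and compute and a tool call to move; the robot and the scene stay as the last step left them, time stands still between calls to the robot, and variables do not carry over. Pictures are saved under pics/ and viewed, at most 14 in all, crops included, and the job is handed in when it is done.

Besides the shell and the picture viewer there is one more tool, called after "Request:" by a JSON object that holds its "fn" and its "kwargs", one argument or row to a line. move_arm: Moves the arm, as the interface text tells. Its arguments: {"type":"object","properties":{"series":{"type":"array"}},"required":["series"]}

```bash
mkdir -p pics; ls
cat > h.py <<'E'
import numpy as np, cv2
from rig import telemetry, imaging, order
def grab(n):
    f=imaging.grab_frame(n); return f
def save(f,name,crop=None,s=1):
    im=f["image"][:,:,::-1]
    if crop: im=im[crop[1]:crop[3],crop[0]:crop[2]]
    im=cv2.resize(im,None,fx=s,fy=s,interpolation=cv2.INTER_CUBIC); cv2.imwrite("pics/"+name,im)
def ray(f,u,v):
    K=np.array(f["K"]);d=np.array([(u-K[0,2])/K[0,0],-(v-K[1,2])/K[1,1],-1.0])
    return np.array(f["eye"]),np.array(f["rotation"])@d
def at_depth(f,u,v):
    e,d=ray(f,u,v); return e+d*f["depth"][int(v),int(u)]
def at_z(f,u,v,z):
    e,d=ray(f,u,v); return e+d*(z-e[2])/d[2]
def cloud(f):
    K=np.array(f["K"]);h,w=f["depth"].shape;u,v=np.meshgrid(np.arange(w),np.arange(h))
    d=np.stack([(u-K[0,2])/K[0,0],-(v-K[1,2])/K[1,1],-np.ones((h,w))],-1)
    P=np.array(f["eye"])+(d*f["depth"][...,None])@np.array(f["rotation"]).T
    P[f["depth"]==0]=np.nan
    return P
E
python3 - <<'E'
from h import *
s=telemetry.observe();print({k:np.round(v,3).tolist() for k,v in s.items()})
for n in["scene","top"]:
    f=grab(n);save(f,n+"0.png")
    print(n,np.round(f["eye"]),np.round(f["rotation"],3).tolist(),np.round(f["K"],1).tolist(),[k for k in f])
    for q in["large_die","small_die","food_tin","salt_shaker","spice_jar","pasta_tray","seasoning_tray","spigot_foot","small_glass","cup"]:
        for r in imaging.look_for(n,q)[:3]:
            b=r["box"];print(q,np.round(r["confidence"],2),np.round(b).tolist(),np.round(at_depth(f,(b[0]+b[2])/2,(b[1]+b[3])/2)))
E
```

```text
pics
{'t': 0.0, 'qpos': [1.056, 0.182, 1.608, 0.0, 1.354, -0.206], 'qvel': [0.001, 0.001, 0.0, -0.001, -0.0, 0.001], 'joint_torque': [-0.0, -43.388, -34.183, 0.07, 0.039, -0.0], 'position': [174.5, 547.404, 262.85], 'eef_rot': [-3.14, -0.0, 2.833], 'contact_force': [0.066, -0.012, 0.217], 'wrist_torque': [0.019, 0.002, -0.044], 'finger_force': 0.0, 'grip_width': 88.411}
scene [ 152. -857.  677.] [0.988, 0.016, -0.424] [[392.1, 0.0, 323.2], [0.0, 392.1, 186.3], [0.0, 0.0, 1.0]] ['image', 'depth', 'K', 'eye', 'rotation']
large_die 0.84 [321.0, 193.0, 344.0, 210.0] [ 662. -347. 1187.]
large_die 0.47 [287.0, 146.0, 305.0, 154.0] [ 659. -350. 1184.]
large_die 0.39 [283.0, 184.0, 284.0, 190.0] [ 548. -461. 1073.]
small_die 0.65 [356.0, 281.0, 378.0, 303.0] [ 596. -413. 1121.]
small_die 0.39 [283.0, 178.0, 302.0, 218.0] [ 522. -488. 1046.]
food_tin 0.78 [257.0, 153.0, 279.0, 181.0] [ 510. -499. 1035.]
food_tin 0.47 [322.0, 232.0, 336.0, 268.0] [ 549. -460. 1074.]
salt_shaker 0.56 [320.0, 231.0, 335.0, 267.0] [ 546. -463. 1071.]
spice_jar 0.83 [283.0, 176.0, 302.0, 216.0] [ 520. -489. 1045.]
[... 662 characters left out ...]
arge_die 0.78 [316.0, 179.0, 341.0, 202.0] [2201. 1849. 2996.]
small_die 0.46 [447.0, 218.0, 460.0, 231.0] [2184. 1832. 2979.]
food_tin 0.73 [220.0, 220.0, 252.0, 245.0] [2044. 1692. 2839.]
salt_shaker 0.73 [402.0, 225.0, 418.0, 244.0] [2081. 1729. 2876.]
spice_jar 0.75 [317.0, 227.0, 332.0, 246.0] [2015. 1663. 2810.]
pasta_tray 0.88 [354.0, 153.0, 430.0, 190.0] [2215. 1863. 3010.]
seasoning_tray 0.7 [225.0, 144.0, 306.0, 185.0] [2178. 1827. 2973.]
spigot_foot 0.62 [351.0, 151.0, 432.0, 189.0] [2219. 1868. 3014.]
small_glass 0.52 [363.0, 206.0, 382.0, 225.0] [2195. 1843. 2990.]
cup 0.78 [178.0, 209.0, 216.0, 229.0] [2136. 1785. 2931.]
cup 0.69 [226.0, 142.0, 306.0, 184.0] [2197. 1846. 2992.]
```

```bash
python3 - <<'E'
s=open('h.py').read()
s=s.replace('    f=imaging.grab_frame(n); return f','    f=imaging.grab_frame(n)\n    f["rotation"]=Rotation.from_euler("xyz",np.array(f["rotation"])).as_matrix() if np.ndim(f["rotation"])==1 else f["rotation"]\n    return f')
s="from scipy.spatial.transform import Rotation\n"+s
open('h.py','w').write(s)
E
python3 - <<'E'
from h import *
for n in["scene","top"]:
    f=grab(n)
    np.savez(n+"0.npz",**{k:np.array(v) for k,v in f.items()})
    for q in["large_die","small_die","food_tin","salt_shaker","spice_jar","pasta_tray","seasoning_tray","small_glass","cup"]:
        for r in imaging.look_for(n,q)[:4]:
            b=r["box"];print(n,q,np.round(r["confidence"],2),np.round(b).tolist(),np.round(at_depth(f,(b[0]+b[2])/2,(b[1]+b[3])/2)))
E
```

```text
scene large_die 0.87 [324.0, 191.0, 347.0, 208.0] [556. -23.  20.]
scene large_die 0.68 [288.0, 147.0, 306.0, 153.0] [570. 326.  12.]
scene large_die 0.46 [283.0, 182.0, 283.0, 191.0] [ 152. -857.  677.]
scene small_die 0.7 [354.0, 282.0, 378.0, 302.0] [ 462. -367.   27.]
scene food_tin 0.8 [258.0, 152.0, 276.0, 178.0] [424. 203.  51.]
scene salt_shaker 0.92 [323.0, 231.0, 336.0, 268.0] [ 437. -239.   54.]
scene salt_shaker 0.64 [353.0, 200.0, 423.0, 260.0] [ 633. -186.    3.]
scene spice_jar 0.67 [285.0, 176.0, 298.0, 218.0] [424. -22.  68.]
scene pasta_tray 0.7 [350.0, 201.0, 424.0, 262.0] [ 625. -194.    4.]
scene seasoning_tray 0.95 [309.0, 148.0, 361.0, 186.0] [645. 163.   8.]
scene small_glass 0.78 [319.0, 209.0, 339.0, 234.0] [ 478. -149.   56.]
scene small_glass 0.22 [355.0, 281.0, 379.0, 304.0] [ 466. -366.   25.]
scene cup 0.75 [321.0, 209.0, 339.0, 233.0] [ 482. -145.   54.]
scene cup 0.5 [259.0, 141.0, 276.0, 152.0] [477. 374.  25.]
top large_die 0.73 [319.0, 179.0, 342.0, 203.0] [552. -10.  29.]
top large_die 0.63 [269.0, 213.0, 291.0, 238.0] [459. 125.   0.]
top large_die 0.61 [184.0, 172.0, 212.0, 195.0] [ 370.   19. 1165.]
top small_die 0.8 [447.0, 218.0, 461.0, 232.0] [ 468. -341.   25.]
top food_tin 0.8 [221.0, 220.0, 251.0, 244.0] [435. 229.  68.]
top food_tin 0.38 [447.0, 214.0, 460.0, 231.0] [ 473. -339.   31.]
top salt_shaker 0.58 [401.0, 227.0, 422.0, 243.0] [ 435. -215.   87.]
top spice_jar 0.87 [315.0, 226.0, 336.0, 246.0] [428.   1. 105.]
top pasta_tray 0.95 [355.0, 152.0, 431.0, 189.0] [ 614. -180.   16.]
top seasoning_tray 0.82 [226.0, 144.0, 305.0, 184.0] [625. 167.  18.]
top seasoning_tray 0.59 [267.0, 211.0, 293.0, 238.0] [462. 125.  -0.]
top cup 0.82 [178.0, 209.0, 214.0, 231.0] [470. 351.   6.]
```

View pics/scene0.png

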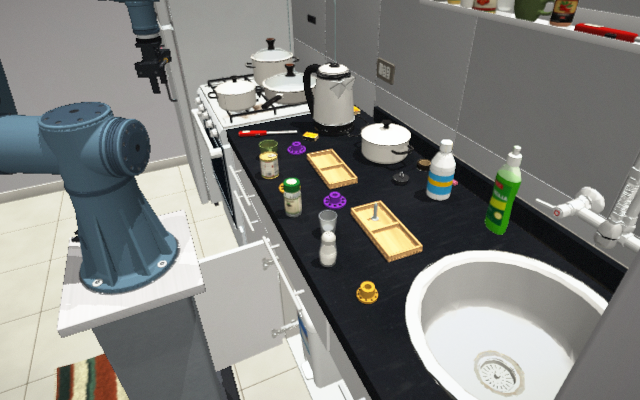

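View pics/top0.png

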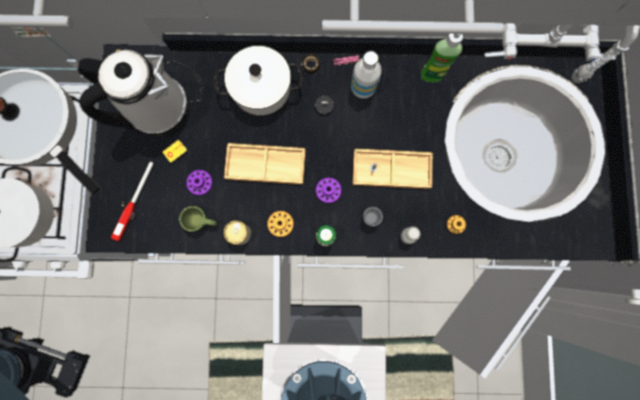

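Top view: brass die with the big flange at (280,224), purple look-alikes at (329,190) and (199,182), small brass die at (456,224); the post stands in the left (+y) bay of the right-hand tray at (373,168). The brass one at (280,224) fits the large die because of its colour. I'll confirm this in a crop and take refined positions.

Run:
```python
from h import *
f=dict(np.load("top0.npz")); save(f,"crop1.png",(170,135,470,255),2.6)
P=cloud(f)
def circ(box,zlo,zhi):
    l,t,r,b=box; p=P[t:b,l:r].reshape(-1,3); p=p[(p[:,2]>zlo)&(p[:,2]<zhi)]
    (c,r)=cv2.minEnclosingCircle(p[:,:2].astype(np.float32)); return len(p),np.round(p.mean(0)),np.round(c),round(r,1)
for n,b,z in[("large",(260,205,300,243),(20,40)),("large fl",(260,205,300,243),(4,40)),("small",(440,210,470,240),(4,45)),("tin",(212,212,260,250),(62,85)),("salt",(395,218,425,250),(60,100)),("jar",(310,220,340,250),(90,120)),("glass",(355,200,388,232),(45,70)),("cup",(172,200,220,238),(40,65))]: print(n,circ(b,*z))
for n,b in[("past",(340,140,445,200)),("seas",(212,135,318,193))]:
    l,t,r,bb=b;p=P[t:bb,l:r].reshape(-1,3);p=p[(p[:,2]>13)&(p[:,2]<28)];print(n,len(p),np.round(p.mean(0)),cv2.minAreaRect(p[:,:2].astype(np.float32)))
w=grab("wrist");s=telemetry.observe()
R=Rotation.from_euler("xyz",s["eef_rot"]).as_matrix()
print("cam in tool",np.round(R.T@(np.array(w["eye"])-s["position"])),np.round(R.T@w["rotation"],2).tolist(),np.round(w["K"],0).tolist())
```

```text
large (91, array([464., 124.,  29.]), array([464., 124.]), 15.8)
large fl (453, array([464., 124.,  12.]), array([469., 132.]), 61.6)
small (236, array([ 470., -347.,   17.]), array([ 470., -339.]), 47.7)
tin (392, array([435., 232.,  68.]), array([436., 232.]), 28.6)
salt (165, array([ 439., -216.,   82.]), array([ 439., -219.]), 17.7)
jar (271, array([431.,   2., 105.]), array([431.,   2.]), 23.1)
glass (84, array([ 486., -122.,   55.]), array([ 484., -119.]), 24.1)
cup (218, array([469., 342.,  49.]), array([469., 338.]), 45.4)
past 594 [ 621. -178.   18.] ((620.7141723632812, -178.84283447265625), (212.87486267089844, 96.908447265625), 88.39170837402344)
seas 601 [628. 173.  18.] ((628.5010986328125, 171.09661865234375), (211.95870971679688, 97.45939636230469), 87.0369873046875)
cam in tool [  76.    1. -121.] [[-0.0, 0.96, 0.29], [1.0, 0.0, 0.0], [0.0, 0.29, -0.96]] [[299.0, 0.0, 319.0], [0.0, 299.0, 200.0], [0.0, 0.0, 1.0]]
```

View pics/crop1.png

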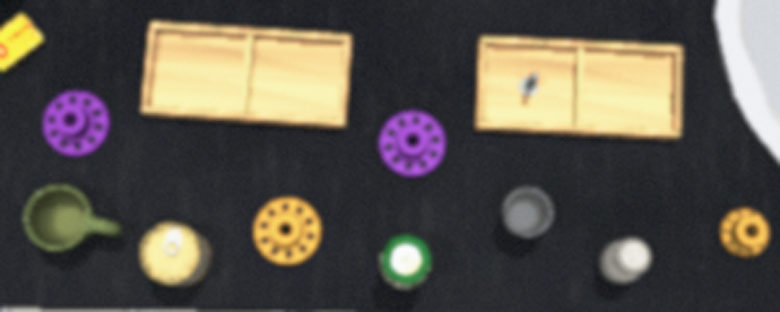

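The crop confirms it: the large die is the brass one with the wide flange, at crop (287,230), and the two similar ones are purple. I'll move above it.

Request:
{"fn": "move_arm", "kwargs": {
  "series": [
    {"tx": 0.29, "ty": -0.423, "tz": -0.08, "wz": -1.262, "jaw": 1},
    {"tx": 0.29, "ty": -0.423, "tz": -0.08, "wz": -1.262, "jaw": 1},
    {"tx": 0.29, "ty": -0.423, "tz": -0.08, "wz": -1.262, "jaw": 1},
    {"tx": 0.29, "ty": -0.423, "tz": -0.08, "wz": -1.262, "jaw": 1},
    {"tx": 0.29, "ty": -0.423, "tz": -0.08, "wz": -1.262, "jaw": 1},
    {"tx": 0.29, "ty": -0.423, "tz": -0.08, "wz": -1.262, "jaw": 1},
    {"tx": 0.29, "ty": -0.423, "tz": -0.08, "wz": -1.262, "jaw": 1},
    {"tx": 0.29, "ty": -0.423, "tz": -0.08, "wz": -1.262, "jaw": 1},
    {"tx": 0.29, "ty": -0.423, "tz": -0.08, "wz": -1.262, "jaw": 1},
    {"tx": 0.29, "ty": -0.423, "tz": -0.08, "wz": -1.262, "jaw": 1}
  ]
}}

```text
validation failed for argument at $.se...
```

Request:
{"fn": "move_arm", "kwargs": {
  "series": [
    {"tz": 0},
    {"tz": 0}
  ]
}}

```text
validation failed for argument at $.se...
```

```bash
cat >> h.py <<'E'
def pose():
    s=telemetry.observe();print("t",round(float(s["t"]),1),"pos",np.round(s["position"],1),"rot",np.round(s["eef_rot"],3),"F",np.round(s["contact_force"],1),"w",round(float(s["grip_width"]),1),"ff",round(float(s["finger_force"]),1));return s
def fit(xy):
    "algebraic circle fit with trimming"
    for _ in range(4):
        A=np.c_[2*xy,np.ones(len(xy))];c=np.linalg.lstsq(A,(xy**2).sum(1),rcond=None)[0]
        r=np.sqrt(c[2]+c[0]**2+c[1]**2);d=abs(np.hypot(*(xy-c[:2]).T)-r);k=d<=max(2*np.median(d),.8);xy=xy[k]
    return np.round(c[:2],1),round(float(r),1),round(float(d.mean()),2),len(xy)
def outline(P,c,rad,z0,z1):
    "circle of the outer edge of the depth points between two heights round c"
    p=P.reshape(-1,3);p=p[np.isfinite(p[:,2])];p=p[(np.hypot(p[:,0]-c[0],p[:,1]-c[1])<rad)&(p[:,2]>z0)&(p[:,2]<z1)]
    if len(p)<20:return len(p)
    h=cv2.convexHull(p[:,:2].astype(np.float32))[:,0].astype(float)
    return fit(h),"z",round(float(np.median(p[:,2])),1)
E
python3 - <<'E'
from h import *
pose();f=grab("wrist");save(f,"w1.png");P=cloud(f)
print(outline(P,(464,124),28,22,40),outline(P,(464,124),50,4,40),outline(P,(436,232),45,60,80))
for r in imaging.look_for("wrist","large_die")[:2]:
    b=r["box"];print(r["confidence"],np.round(b),at_z(f,(b[0]+b[2])/2,(b[1]+b[3])/2,8))
E
```

```text
t 2.1 pos [174.7 547.8 263.7] rot [ 3.142 -0.     2.833] F [-0.2  0.4 -0.1] w 88.2 ff 0.0
0 0 0
```

View pics/w1.png

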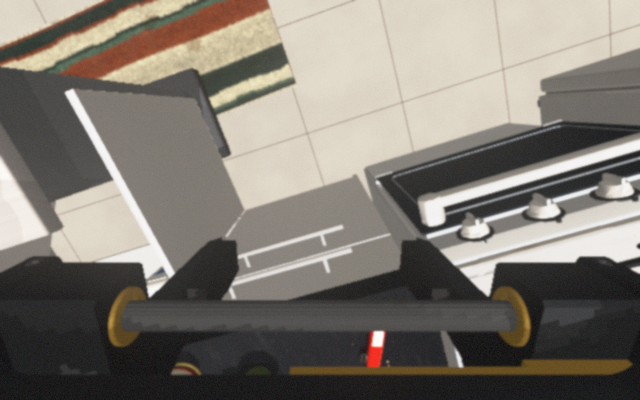

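The calls were refused, so the arm hasn't moved. The picture shows the gripper over the floor, at the start pose. The rows probably need all seven numbers.

Request:
{"fn": "move_arm", "kwargs": {
  "series": [
    {"jaw": 1, "tx": 0.29, "ty": -0.423, "tz": -0.08, "wx": 0, "wy": 0, "wz": -1.262},
    {"jaw": 1, "tx": 0.29, "ty": -0.423, "tz": -0.08, "wx": 0, "wy": 0, "wz": -1.262},
    {"jaw": 1, "tx": 0.29, "ty": -0.423, "tz": -0.08, "wx": 0, "wy": 0, "wz": -1.262},
    {"jaw": 1, "tx": 0.29, "ty": -0.423, "tz": -0.08, "wx": 0, "wy": 0, "wz": -1.262},
    {"jaw": 1, "tx": 0.29, "ty": -0.423, "tz": -0.08, "wx": 0, "wy": 0, "wz": -1.262},
    {"jaw": 1, "tx": 0.29, "ty": -0.423, "tz": -0.08, "wx": 0, "wy": 0, "wz": -1.262},
    {"jaw": 1, "tx": 0.29, "ty": -0.423, "tz": -0.08, "wx": 0, "wy": 0, "wz": -1.262},
    {"jaw": 1, "tx": 0.29, "ty": -0.423, "tz": -0.08, "wx": 0, "wy": 0, "wz": -1.262},
    {"jaw": 1, "tx": 0.29, "ty": -0.423, "tz": -0.08, "wx": 0, "wy": 0, "wz": -1.262},
    {"jaw": 1, "tx": 0.29, "ty": -0.423, "tz": -0.08, "wx": 0, "wy": 0, "wz": -1.262}
  ]
}}

```text
t: 3.25
position: [455.1, 138.5, 186.8]
eef_rot: [3.14, -0.0, 1.569]
contact_force: [0.6, 1.3, -0.2]
grip_width: 88.0
finger_force: 0.0
```

Request:
{"fn": "move_arm", "kwargs": {
  "series": [
    {"jaw": 1, "tx": 0, "ty": 0, "tz": 0, "wx": 0, "wy": 0, "wz": 0},
    {"jaw": 1, "tx": 0, "ty": 0, "tz": 0, "wx": 0, "wy": 0, "wz": 0}
  ]
}}

```text
t: 3.45
position: [454.3, 139.5, 186.5]
eef_rot: [-3.141, -0.0, 1.568]
contact_force: [-0.7, 0.2, 0.3]
grip_width: 88.0
finger_force: 0.0
```

Run:
```python
from h import *
pose();f=grab("wrist");save(f,"w2.png");P=cloud(f)
print(outline(P,(464,124),28,22,40),outline(P,(464,124),50,4,40),outline(P,(436,232),45,60,80))
for r in imaging.look_for("wrist","large_die")[:2]:
    b=r["box"];print(r["confidence"],np.round(b),at_z(f,(b[0]+b[2])/2,(b[1]+b[3])/2,8))
```

```text
t 3.5 pos [454.3 139.5 186.5] rot [-3.141 -0.     1.568] F [-0.7  0.2  0.3] w 88.0 ff 0.0
((array([466. , 125.7]), 15.6, 0.11, 33), 'z', 30.1) ((array([466. , 125.6]), 33.5, 0.12, 49), 'z', 8.8) ((array([437.3, 233.4]), 28.2, 0.11, 52), 'z', 69.4)
0.77 [296. 167. 364. 232.] [466.83304656 124.47046271   8.        ]
0.7 [383. 279. 412. 297.] [545.66812065  17.28782305   8.        ]
```

View pics/w2.png

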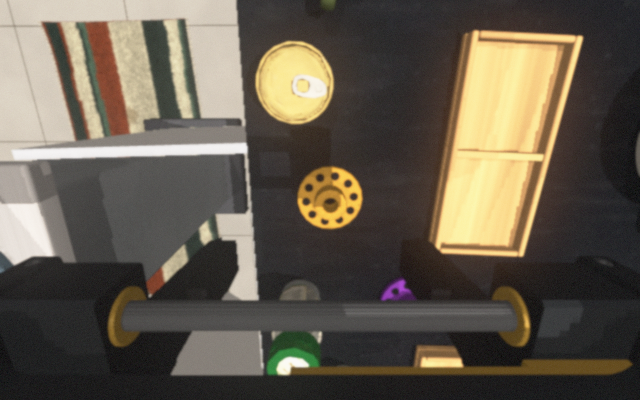

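Request:
{"fn": "move_arm", "kwargs": {
  "series": [
    {"jaw": 0.7, "tx": 0.0117, "ty": -0.0138, "tz": 0, "wx": 0, "wy": 0, "wz": 0},
    {"jaw": 0.7, "tx": 0.0117, "ty": -0.0138, "tz": -0.05, "wx": 0, "wy": 0, "wz": 0},
    {"jaw": 0.7, "tx": 0.0117, "ty": -0.0138, "tz": -0.095, "wx": 0, "wy": 0, "wz": 0},
    {"jaw": 0.7, "tx": 0.0117, "ty": -0.0138, "tz": -0.13, "wx": 0, "wy": 0, "wz": 0},
    {"jaw": 0.7, "tx": 0.0117, "ty": -0.0138, "tz": -0.1465, "wx": 0, "wy": 0, "wz": 0},
    {"jaw": 0.7, "tx": 0.0117, "ty": -0.0138, "tz": -0.1465, "wx": 0, "wy": 0, "wz": 0},
    {"jaw": 0.2, "tx": 0.0117, "ty": -0.0138, "tz": -0.1465, "wx": 0, "wy": 0, "wz": 0},
    {"jaw": 0.2, "tx": 0.0117, "ty": -0.0138, "tz": -0.1465, "wx": 0, "wy": 0, "wz": 0},
    {"jaw": 0.2, "tx": 0.0117, "ty": -0.0138, "tz": -0.1465, "wx": 0, "wy": 0, "wz": 0},
    {"jaw": 0.2, "tx": 0.0117, "ty": -0.0138, "tz": -0.1465, "wx": 0, "wy": 0, "wz": 0}
  ]
}}

```text
t: 4.55
position: [466.5, 126.7, 41.3]
eef_rot: [3.14, -0.0, 1.571]
contact_force: [-0.7, 0.1, 1.2]
grip_width: 31.8
finger_force: 0.6
```

Request:
{"fn": "move_arm", "kwargs": {
  "series": [
    {"jaw": 0.2, "tx": 0, "ty": 0, "tz": 0, "wx": 0, "wy": 0, "wz": 0},
    {"jaw": 0.2, "tx": 0, "ty": 0, "tz": 0.05, "wx": 0, "wy": 0, "wz": 0},
    {"jaw": 0.2, "tx": 0, "ty": 0, "tz": 0.1, "wx": 0, "wy": 0, "wz": 0},
    {"jaw": 0.2, "tx": 0, "ty": 0, "tz": 0.15, "wx": 0, "wy": 0, "wz": 0},
    {"jaw": 0.2, "tx": 0.156, "ty": -0.22, "tz": 0.15, "wx": 0, "wy": 0, "wz": 0},
    {"jaw": 0.2, "tx": 0.156, "ty": -0.22, "tz": 0.15, "wx": 0, "wy": 0, "wz": 0},
    {"jaw": 0.2, "tx": 0.156, "ty": -0.22, "tz": 0.15, "wx": 0, "wy": 0, "wz": 0},
    {"jaw": 0.2, "tx": 0.156, "ty": -0.22, "tz": 0.15, "wx": 0, "wy": 0, "wz": 0},
    {"jaw": 0.2, "tx": 0.156, "ty": -0.22, "tz": 0.15, "wx": 0, "wy": 0, "wz": 0},
    {"jaw": 0.2, "tx": 0.156, "ty": -0.22, "tz": 0.15, "wx": 0, "wy": 0, "wz": 0}
  ]
}}

```text
t: 5.55
position: [623.5, -97.8, 190.2]
eef_rot: [3.14, 0.001, 1.567]
contact_force: [0.4, 0.2, -1.2]
grip_width: 30.4
finger_force: 30.0
```

Request:
{"fn": "move_arm", "kwargs": {
  "series": [
    {"jaw": 0.2, "tx": 0, "ty": 0, "tz": 0, "wx": 0, "wy": 0, "wz": 0},
    {"jaw": 0.2, "tx": 0, "ty": 0, "tz": 0, "wx": 0, "wy": 0, "wz": 0}
  ]
}}

```text
t: 5.75
position: [621.0, -93.3, 189.5]
eef_rot: [-3.14, -0.001, 1.57]
contact_force: [0.8, 0.2, -1.0]
grip_width: 30.5
finger_force: 30.0
```

Run:
```python
from h import *
s=pose();f=grab("wrist");save(f,"w3.png");P=cloud(f);np.savez("w3.npz",**{k:np.array(v) for k,v in f.items()})
p=P.reshape(-1,3);p=p[np.isfinite(p[:,2])]
q=p[(np.hypot(p[:,0]-622,p[:,1]+127)<25)&(p[:,2]>24)&(p[:,2]<62)];print("post",len(q),np.round(np.median(q,0),1),np.round(q.max(0),1),np.round(q.min(0),1))
q=p[(abs(p[:,0]-621)<70)&(abs(p[:,1]+178)<130)&(p[:,2]>15)&(p[:,2]<24)];print("rim",len(q),cv2.minAreaRect(q[:,:2].astype(np.float32)),np.median(q[:,2]))
q=p[(np.hypot(p[:,0]-622,p[:,1]+127)<30)&(p[:,2]>0)&(p[:,2]<12)];print("floor",len(q),np.median(q[:,2]))
c=s["position"];print("held",outline(P,(c[0],c[1]),60,c[2]-45,c[2]-25))
print("glass",outline(P,(485,-120),40,40,70))
```

```text
t 5.8 pos [621.  -93.3 189.5] rot [-3.14e+00 -1.00e-03  1.57e+00] F [ 0.8  0.2 -1. ] w 30.5 ff 30.0
  return _methods._mean(a, axis=axis, dtype=dtype,
  ret = um.true_divide(
Traceback (most recent call last):
ValueError: zero-size array to reduction operation maximum which has no identity
```

View pics/w3.png

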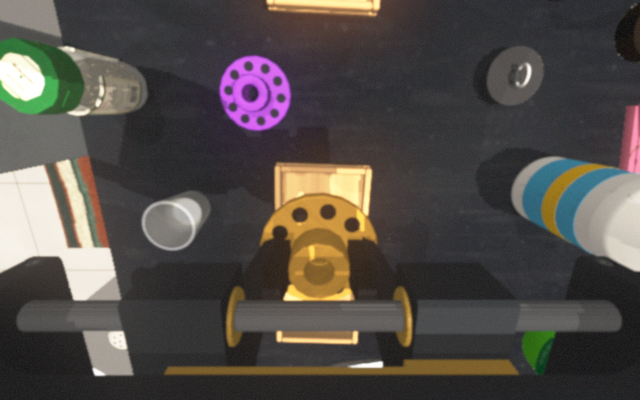

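The held die hides the post, with the tray visible behind it at (320,185). I'll shift to -y so the camera sees the post in front of the die.

Request:
{"fn": "move_arm", "kwargs": {
  "series": [
    {"jaw": 0.2, "tx": 0, "ty": -0.04, "tz": 0, "wx": 0, "wy": 0, "wz": 0},
    {"jaw": 0.2, "tx": 0, "ty": -0.075, "tz": 0, "wx": 0, "wy": 0, "wz": 0},
    {"jaw": 0.2, "tx": 0, "ty": -0.075, "tz": 0, "wx": 0, "wy": 0, "wz": 0},
    {"jaw": 0.2, "tx": 0, "ty": -0.075, "tz": 0, "wx": 0, "wy": 0, "wz": 0}
  ]
}}

```text
t: 6.2
position: [621.2, -167.5, 190.2]
eef_rot: [-3.141, -0.001, 1.571]
contact_force: [0.0, 0.8, -1.7]
grip_width: 30.8
finger_force: 30.0
```

```bash
cat > m.py <<'E'
from h import *
s=pose();f=grab("wrist");save(f,"w4.png");P=cloud(f);np.savez("w4.npz",**{k:np.array(v) for k,v in f.items()})
p=P.reshape(-1,3);p=p[np.isfinite(p[:,2])]
q=p[(np.hypot(p[:,0]-622,p[:,1]+127)<35)&(p[:,2]>24)&(p[:,2]<75)]
print("post",len(q))
for z in range(24,74,5):
    k=q[(q[:,2]>=z)&(q[:,2]<z+5)]
    if len(k): print(z,len(k),np.round(k.mean(0),1),np.round(k.min(0),1),np.round(k.max(0),1))
q=p[(abs(p[:,0]-621)<70)&(abs(p[:,1]+178)<130)&(p[:,2]>16)&(p[:,2]<24)];print("rim",len(q),cv2.minAreaRect(q[:,:2].astype(np.float32)),np.median(q[:,2]))
q=p[(np.hypot(p[:,0]-622,p[:,1]+127)<30)&(p[:,2]>0)&(p[:,2]<12)];print("floor",len(q),np.median(q[:,2]))
c=s["position"]
for a,b in((-55,-20),(-14,8)):print("held",outline(P,(c[0],c[1]),40,c[2]+a,c[2]+b))
E
python3 m.py
```

```text
t 6.2 pos [ 621.2 -167.5  190.2] rot [-3.141e+00 -1.000e-03  1.571e+00] F [ 0.   0.8 -1.7] w 30.8 ff 30.0
post 136
24 7 [ 623.  -122.2   26.1] [ 619.5 -124.3   24.3] [ 627.1 -121.2   28.9]
29 6 [ 624.7 -122.4   32.3] [ 619.6 -124.1   30.1] [ 627.9 -121.5   33.7]
34 4 [ 622.3 -121.8   35.9] [ 620.5 -122.7   34.5] [ 624.2 -121.2   37.7]
39 10 [ 624.5 -122.3   41.9] [ 619.7 -124.7   39.5] [ 628.6 -121.2   43.8]
44 5 [ 623.4 -121.8   46.9] [ 620.6 -122.7   45. ] [ 625.8 -121.4   49. ]
49 31 [ 623.6 -124.9   52.5] [ 619.7 -130.4   50.3] [ 628.4 -121.2   53.9]
54 68 [ 624.1 -125.8   56.3] [ 619.8 -130.2   54. ] [ 628.3 -122.3   58.8]
59 5 [ 623.8 -126.3   59.4] [ 622.3 -126.8   59.2] [ 625.7 -125.9   59.7]
rim 2438 ((623.67236328125, -133.4755859375), (122.62726593017578, 96.19747161865234), 87.97721862792969) 19.93625854148104
floor 2640 6.492090295167571
held ((array([ 621.9, -168.4]), 33.5, 0.14, 44), 'z', 157.5)
held ((array([ 622.1, -152.3]), 30.8, 0.26, 11), 'z', 179.8)
```

View pics/w4.png

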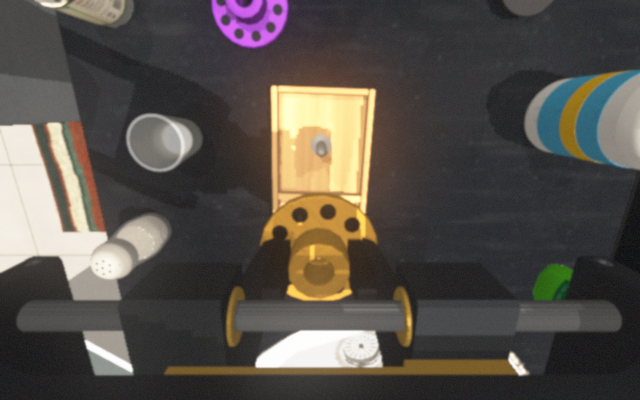

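Post at about (624.0,-125.9) with its top at z≈59 (pixel (321,146)), and the held die at (621.9,-168.4). Both come from the same view, so I'll shift (+2,+42.5) and lower in stages.

Request:
{"fn": "move_arm", "kwargs": {
  "series": [
    {"jaw": 0.2, "tx": 0.002, "ty": 0.0425, "tz": 0, "wx": 0, "wy": 0, "wz": 0},
    {"jaw": 0.2, "tx": 0.002, "ty": 0.0425, "tz": -0.04, "wx": 0, "wy": 0, "wz": 0},
    {"jaw": 0.2, "tx": 0.002, "ty": 0.0425, "tz": -0.075, "wx": 0, "wy": 0, "wz": 0},
    {"jaw": 0.2, "tx": 0.002, "ty": 0.0425, "tz": -0.08, "wx": 0, "wy": 0, "wz": 0},
    {"jaw": 0.2, "tx": 0.002, "ty": 0.0425, "tz": -0.085, "wx": 0, "wy": 0, "wz": 0},
    {"jaw": 0.2, "tx": 0.002, "ty": 0.0425, "tz": -0.09, "wx": 0, "wy": 0, "wz": 0},
    {"jaw": 0.2, "tx": 0.002, "ty": 0.0425, "tz": -0.095, "wx": 0, "wy": 0, "wz": 0},
    {"jaw": 0.2, "tx": 0.002, "ty": 0.0425, "tz": -0.1, "wx": 0, "wy": 0, "wz": 0},
    {"jaw": 0.2, "tx": 0.002, "ty": 0.0425, "tz": -0.105, "wx": 0, "wy": 0, "wz": 0}
  ]
}}

```text
t: 7.15
position: [624.2, -126.3, 85.6]
eef_rot: [3.14, 0.0, 1.571]
contact_force: [-0.0, 0.9, -1.4]
grip_width: 30.4
finger_force: 30.0
```

Request:
{"fn": "move_arm", "kwargs": {
  "series": [
    {"jaw": 0.2, "tx": 0, "ty": 0, "tz": -0.015, "wx": 0, "wy": 0, "wz": 0},
    {"jaw": 0.2, "tx": 0, "ty": 0, "tz": -0.028, "wx": 0, "wy": 0, "wz": 0},
    {"jaw": 0.2, "tx": 0, "ty": 0, "tz": -0.034, "wx": 0, "wy": 0, "wz": 0},
    {"jaw": 0.2, "tx": 0, "ty": 0, "tz": -0.038, "wx": 0, "wy": 0, "wz": 0},
    {"jaw": 0.2, "tx": 0, "ty": 0, "tz": -0.038, "wx": 0, "wy": 0, "wz": 0}
  ]
}}

```text
t: 7.65
position: [623.8, -126.0, 47.2]
eef_rot: [-3.141, -0.0, 1.571]
contact_force: [-1.0, 0.2, 0.8]
grip_width: 30.3
finger_force: 30.0
```

Request:
{"fn": "move_arm", "kwargs": {
  "series": [
    {"jaw": 0.5, "tx": 0, "ty": 0, "tz": 0, "wx": 0, "wy": 0, "wz": 0},
    {"jaw": 0.5, "tx": 0, "ty": 0, "tz": 0, "wx": 0, "wy": 0, "wz": 0},
    {"jaw": 0.5, "tx": 0, "ty": 0, "tz": 0, "wx": 0, "wy": 0, "wz": 0},
    {"jaw": 0.5, "tx": 0, "ty": 0, "tz": 0.04, "wx": 0, "wy": 0, "wz": 0},
    {"jaw": 0.5, "tx": 0, "ty": 0, "tz": 0.09, "wx": 0, "wy": 0, "wz": 0},
    {"jaw": 0.5, "tx": 0, "ty": 0, "tz": 0.14, "wx": 0, "wy": 0, "wz": 0},
    {"jaw": 0.5, "tx": 0, "ty": 0, "tz": 0.14, "wx": 0, "wy": 0, "wz": 0}
  ]
}}

```text
t: 8.35
position: [628.3, -127.5, 196.2]
eef_rot: [3.128, 0.005, 1.571]
contact_force: [1.1, -0.0, 1.0]
grip_width: 44.3
finger_force: 0.0
```

Run:
```python
from h import *
pose();f=grab("wrist");save(f,"w5.png");P=cloud(f)
print("large",outline(P,(624,-126),45,11,18),outline(P,(624,-126),22,30,41),"post",outline(P,(624,-126),8,50,62))
```

```text
t 8.3 pos [ 628.3 -127.5  196.2] rot [3.128 0.005 1.571] F [ 1.1 -0.   1. ] w 44.3 ff 0.0
large ((array([ 622.7, -125.5]), 38.2, 4.62, 22), 'z', 14.4) ((array([ 624.4, -127.1]), 15.6, 0.14, 29), 'z', 36.2) post ((array([ 623.8, -125.9]), 4.7, 0.13, 15), 'z', 55.4)
```

Request:
{"fn": "move_arm", "kwargs": {
  "series": [
    {"jaw": 0.7, "tx": -0.156, "ty": -0.204, "tz": 0, "wx": 0, "wy": 0, "wz": 0},
    {"jaw": 0.7, "tx": -0.156, "ty": -0.204, "tz": 0, "wx": 0, "wy": 0, "wz": 0},
    {"jaw": 0.7, "tx": -0.156, "ty": -0.204, "tz": 0, "wx": 0, "wy": 0, "wz": 0},
    {"jaw": 0.7, "tx": -0.156, "ty": -0.204, "tz": 0, "wx": 0, "wy": 0, "wz": 0},
    {"jaw": 0.7, "tx": -0.156, "ty": -0.204, "tz": 0, "wx": 0, "wy": 0, "wz": 0},
    {"jaw": 0.7, "tx": -0.156, "ty": -0.204, "tz": 0, "wx": 0, "wy": 0, "wz": 0},
    {"jaw": 0.7, "tx": -0.156, "ty": -0.204, "tz": 0, "wx": 0, "wy": 0, "wz": 0},
    {"jaw": 0.7, "tx": -0.156, "ty": -0.204, "tz": 0, "wx": 0, "wy": 0, "wz": 0}
  ]
}}

```text
t: 9.2
position: [468.0, -328.8, 186.2]
eef_rot: [-3.141, -0.002, 1.571]
contact_force: [0.8, -0.1, 0.0]
grip_width: 61.3
finger_force: 0.0
```

Run:
```python
from h import *
pose();f=grab("wrist");save(f,"w6.png");P=cloud(f)
for r in imaging.look_for("wrist","small_die")[:2]:
    b=r["box"];print(r["confidence"],np.round(b),at_z(f,(b[0]+b[2])/2,(b[1]+b[3])/2,8))
print("small",outline(P,(470,-342),40,4,40),outline(P,(470,-342),40,22,40))
print("salt",outline(P,(439,-216),30,70,100),outline(P,(439,-216),30,45,66))
```

```text
t 9.2 pos [ 468.  -328.8  186.2] rot [-3.141e+00 -2.000e-03  1.571e+00] F [ 0.8 -0.1  0. ] w 61.3 ff 0.0
0.79 [303. 180. 347. 228.] [ 475.19507302 -348.94709618    8.        ]
small ((array([ 472.2, -350.4]), 23.5, 0.16, 35), 'z', 16.8) ((array([ 472.2, -350.5]), 15.6, 0.14, 35), 'z', 30.2)
salt ((array([ 441.2, -218.2]), 17.0, 0.07, 42), 'z', 86.7) ((array([ 439.8, -218.8]), 19.1, 0.09, 23), 'z', 53.1)
```

Request:
{"fn": "move_arm", "kwargs": {
  "series": [
    {"jaw": 0.6, "tx": 0.0042, "ty": -0.0216, "tz": 0, "wx": 0, "wy": 0, "wz": 0},
    {"jaw": 0.6, "tx": 0.0042, "ty": -0.0216, "tz": -0.05, "wx": 0, "wy": 0, "wz": 0},
    {"jaw": 0.6, "tx": 0.0042, "ty": -0.0216, "tz": -0.095, "wx": 0, "wy": 0, "wz": 0},
    {"jaw": 0.6, "tx": 0.0042, "ty": -0.0216, "tz": -0.13, "wx": 0, "wy": 0, "wz": 0},
    {"jaw": 0.6, "tx": 0.0042, "ty": -0.0216, "tz": -0.1465, "wx": 0, "wy": 0, "wz": 0},
    {"jaw": 0.6, "tx": 0.0042, "ty": -0.0216, "tz": -0.1465, "wx": 0, "wy": 0, "wz": 0},
    {"jaw": 0.2, "tx": 0.0042, "ty": -0.0216, "tz": -0.1465, "wx": 0, "wy": 0, "wz": 0},
    {"jaw": 0.2, "tx": 0.0042, "ty": -0.0216, "tz": -0.1465, "wx": 0, "wy": 0, "wz": 0},
    {"jaw": 0.2, "tx": 0.0042, "ty": -0.0216, "tz": -0.1465, "wx": 0, "wy": 0, "wz": 0},
    {"jaw": 0.2, "tx": 0.0042, "ty": -0.0216, "tz": -0.1465, "wx": 0, "wy": 0, "wz": 0}
  ]
}}

```text
t: 10.3
position: [473.1, -352.6, 42.8]
eef_rot: [3.139, 0.003, 1.571]
contact_force: [0.2, 0.6, 6.9]
grip_width: 30.6
finger_force: 30.0
```

Request:
{"fn": "move_arm", "kwargs": {
  "series": [
    {"jaw": 0.2, "tx": 0, "ty": 0, "tz": 0, "wx": 0, "wy": 0, "wz": 0},
    {"jaw": 0.2, "tx": 0, "ty": 0, "tz": 0.05, "wx": 0, "wy": 0, "wz": 0},
    {"jaw": 0.2, "tx": 0, "ty": 0, "tz": 0.1, "wx": 0, "wy": 0, "wz": 0},
    {"jaw": 0.2, "tx": 0, "ty": 0, "tz": 0.15, "wx": 0, "wy": 0, "wz": 0},
    {"jaw": 0.2, "tx": 0.15, "ty": 0.182, "tz": 0.15, "wx": 0, "wy": 0, "wz": 0},
    {"jaw": 0.2, "tx": 0.15, "ty": 0.182, "tz": 0.15, "wx": 0, "wy": 0, "wz": 0},
    {"jaw": 0.2, "tx": 0.15, "ty": 0.182, "tz": 0.15, "wx": 0, "wy": 0, "wz": 0},
    {"jaw": 0.2, "tx": 0.15, "ty": 0.182, "tz": 0.15, "wx": 0, "wy": 0, "wz": 0},
    {"jaw": 0.2, "tx": 0.15, "ty": 0.182, "tz": 0.15, "wx": 0, "wy": 0, "wz": 0},
    {"jaw": 0.2, "tx": 0.15, "ty": 0.182, "tz": 0.15, "wx": 0, "wy": 0, "wz": 0}
  ]
}}

```text
t: 11.3
position: [624.2, -165.4, 191.2]
eef_rot: [3.14, -0.001, 1.576]
contact_force: [0.5, 0.5, -0.7]
grip_width: 30.2
finger_force: 30.0
```

Request:
{"fn": "move_arm", "kwargs": {
  "series": [
    {"jaw": 0.2, "tx": 0, "ty": 0, "tz": 0, "wx": 0, "wy": 0, "wz": 0},
    {"jaw": 0.2, "tx": 0, "ty": 0, "tz": 0, "wx": 0, "wy": 0, "wz": 0},
    {"jaw": 0.2, "tx": 0, "ty": 0, "tz": 0, "wx": 0, "wy": 0, "wz": 0}
  ]
}}

```text
t: 11.6
position: [621.3, -170.9, 190.8]
eef_rot: [-3.141, 0.0, 1.569]
contact_force: [-0.1, 0.1, -1.0]
grip_width: 30.2
finger_force: 30.0
```

Run:
```python
from h import *
s=pose();f=grab("wrist");save(f,"w7.png");P=cloud(f);c=s["position"]
print("large",outline(P,(624,-126),40,11,18),outline(P,(624,-126),22,30,41),"post",outline(P,(624,-126),8,50,62))
print("held",outline(P,(c[0],c[1]),40,c[2]-55,c[2]-20))
print("glass",outline(P,(485,-120),40,40,70));print("salt",outline(P,(439,-216),30,70,100))
```

```text
t 11.6 pos [ 621.3 -170.9  190.8] rot [-3.141  0.     1.569] F [-0.1  0.1 -1. ] w 30.2 ff 30.0
large ((array([ 624.5, -127.3]), 33.5, 0.1, 48), 'z', 14.5) ((array([ 624.5, -127.1]), 15.6, 0.14, 30), 'z', 36.2) post ((array([ 623.9, -126. ]), 4.7, 0.09, 15), 'z', 55.3)
held ((array([ 622. , -160.7]), 16.5, 0.28, 16), 'z', 156.7)
glass ((array([ 485.3, -118.4]), 23.9, 0.15, 44), 'z', 53.6)
salt ((array([ 441.7, -217.1]), 16.8, 0.13, 21), 'z', 84.9)
```

Run:
```python
from h import *
im=cv2.imread("pics/w7.png");cv2.imwrite("pics/w7c.png",cv2.resize(im[100:320,200:440],None,fx=2.5,fy=2.5))
f=grab("wrist");P=cloud(f);s=pose();c=s["position"]
p=P.reshape(-1,3);p=p[np.isfinite(p[:,2])];q=p[(np.hypot(p[:,0]-c[0],p[:,1]-c[1])<40)&(p[:,2]>c[2]-60)&(p[:,2]<c[2]+10)]
for z in range(130,200,4):
    k=q[(q[:,2]>=z)&(q[:,2]<z+4)]
    if len(k)>3: print(z,len(k),np.round(k.min(0),1),np.round(k.max(0),1))
```

```text
t 11.7 pos [ 621.4 -170.8  190.8] rot [-3.142  0.     1.569] F [ 0.2 -0.6 -0.9] w 30.1 ff 30.0
146 7 [ 618.8 -176.9  148.4] [ 640.3 -146.8  149.9]
150 165 [ 601.  -176.7  150. ] [ 644.1 -144.6  154. ]
154 1533 [ 599. -178.  154.] [ 645.4 -145.   158. ]
158 203 [ 604.7 -176.9  158. ] [ 637.4 -152.   162. ]
162 240 [ 599. -177.  162.] [ 637.4 -152.7  166. ]
166 400 [ 595.9 -176.7  166. ] [ 649.4 -152.4  170. ]
170 485 [ 593.6 -178.7  170. ] [ 650.8 -152.6  174. ]
174 1136 [ 592.7 -184.6  174. ] [ 651.3 -152.4  178. ]
178 1672 [ 593.  -183.7  178. ] [ 651.4 -153.2  182. ]
182 348 [ 592.3 -178.7  182. ] [ 651.7 -158.4  186. ]
186 448 [ 591.8 -179.2  186. ] [ 652.7 -158.4  190. ]
190 429 [ 591.5 -178.9  190. ] [ 652.7 -158.4  194. ]
194 378 [ 591.2 -176.8  194. ] [ 652.9 -158.4  198. ]
198 239 [ 590.8 -162.1  198. ] [ 653.4 -158.1  200.8]
```

View pics/w7c.png

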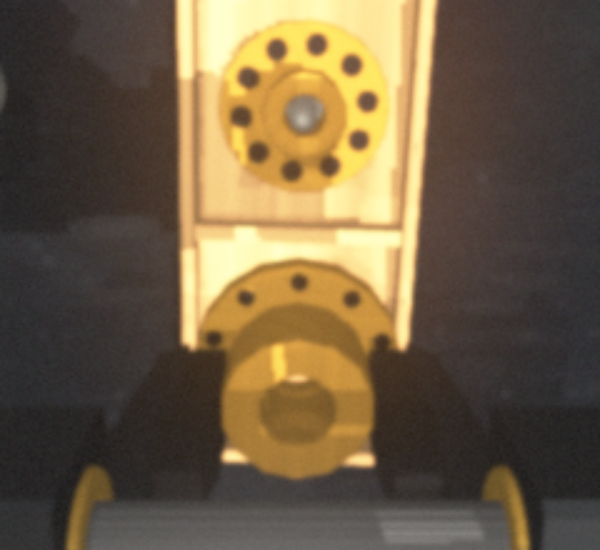

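The crop shows the large die flat in the bay round the post at crop (303,110), and the small die straight in the grip at (298,410). Held die centre is (622.2,-168.4), so the shift is (+1.9,+42.1).

Request:
{"fn": "move_arm", "kwargs": {
  "series": [
    {"jaw": 0.2, "tx": 0.0019, "ty": 0.0421, "tz": 0, "wx": 0, "wy": 0, "wz": 0},
    {"jaw": 0.2, "tx": 0.0019, "ty": 0.0421, "tz": -0.04, "wx": 0, "wy": 0, "wz": 0},
    {"jaw": 0.2, "tx": 0.0019, "ty": 0.0421, "tz": -0.075, "wx": 0, "wy": 0, "wz": 0},
    {"jaw": 0.2, "tx": 0.0019, "ty": 0.0421, "tz": -0.082, "wx": 0, "wy": 0, "wz": 0},
    {"jaw": 0.2, "tx": 0.0019, "ty": 0.0421, "tz": -0.087, "wx": 0, "wy": 0, "wz": 0},
    {"jaw": 0.2, "tx": 0.0019, "ty": 0.0421, "tz": -0.092, "wx": 0, "wy": 0, "wz": 0},
    {"jaw": 0.2, "tx": 0.0019, "ty": 0.0421, "tz": -0.097, "wx": 0, "wy": 0, "wz": 0},
    {"jaw": 0.2, "tx": 0.0019, "ty": 0.0421, "tz": -0.102, "wx": 0, "wy": 0, "wz": 0},
    {"jaw": 0.2, "tx": 0.0019, "ty": 0.0421, "tz": -0.107, "wx": 0, "wy": 0, "wz": 0}
  ]
}}

```text
t: 12.6
position: [624.4, -127.7, 84.2]
eef_rot: [3.14, 0.001, 1.571]
contact_force: [-0.1, 0.6, -0.9]
grip_width: 29.7
finger_force: 30.0
```

Request:
{"fn": "move_arm", "kwargs": {
  "series": [
    {"jaw": 0.2, "tx": 0, "ty": 0, "tz": -0.003, "wx": 0, "wy": 0, "wz": 0},
    {"jaw": 0.2, "tx": 0, "ty": 0, "tz": -0.005, "wx": 0, "wy": 0, "wz": 0},
    {"jaw": 0.2, "tx": 0, "ty": 0, "tz": -0.005, "wx": 0, "wy": 0, "wz": 0}
  ]
}}

```text
t: 12.9
position: [624.0, -127.5, 78.8]
eef_rot: [3.141, 0.0, 1.571]
contact_force: [0.1, 0.0, -1.4]
grip_width: 30.3
finger_force: 30.0
```

Request:
{"fn": "move_arm", "kwargs": {
  "series": [
    {"jaw": 0.5, "tx": 0, "ty": 0, "tz": 0, "wx": 0, "wy": 0, "wz": 0},
    {"jaw": 0.5, "tx": 0, "ty": 0, "tz": 0, "wx": 0, "wy": 0, "wz": 0},
    {"jaw": 0.5, "tx": 0, "ty": 0, "tz": 0, "wx": 0, "wy": 0, "wz": 0},
    {"jaw": 0.5, "tx": 0, "ty": 0, "tz": 0.03, "wx": 0, "wy": 0, "wz": 0},
    {"jaw": 0.5, "tx": 0, "ty": 0, "tz": 0.07, "wx": 0, "wy": 0, "wz": 0},
    {"jaw": 0.5, "tx": 0, "ty": -0.03, "tz": 0.11, "wx": 0, "wy": 0, "wz": 0},
    {"jaw": 0.5, "tx": 0, "ty": -0.03, "tz": 0.11, "wx": 0, "wy": 0, "wz": 0},
    {"jaw": 0.5, "tx": 0, "ty": -0.03, "tz": 0.11, "wx": 0, "wy": 0, "wz": 0}
  ]
}}

```text
t: 13.7
position: [624.5, -158.3, 190.1]
eef_rot: [3.139, 0.001, 1.57]
contact_force: [0.2, 0.5, -0.7]
grip_width: 43.9
finger_force: 0.0
```

Run:
```python
from h import *
s=pose();f=grab("wrist");save(f,"w8.png");P=cloud(f)
print("small",outline(P,(624,-126),28,41,48),outline(P,(624,-126),22,60,72),"large fl",outline(P,(624,-126),40,11,18))
p=P.reshape(-1,3);p=p[np.isfinite(p[:,2])]
q=p[(abs(p[:,0]-621)<70)&(abs(p[:,1]+178)<130)&(p[:,2]>16)&(p[:,2]<24)];print("rim",len(q),cv2.minAreaRect(q[:,:2].astype(np.float32)),np.median(q[:,2]))
q=p[(np.hypot(p[:,0]-621,p[:,1]+231)<25)&(p[:,2]>-5)&(p[:,2]<15)];print("floor",len(q),np.median(q[:,2]))
print("salt",outline(P,(441,-217),30,70,100),"glass",outline(P,(485,-118),40,40,70))
```

```text
t 13.7 pos [ 624.5 -158.3  190.1] rot [3.139e+00 1.000e-03 1.570e+00] F [ 0.2  0.5 -0.7] w 43.9 ff 0.0
small ((array([ 624.7, -125.2]), 23.6, 0.14, 33), 'z', 44.3) ((array([ 624.9, -125.2]), 15.6, 0.12, 33), 'z', 66.2) large fl ((array([ 624.6, -127.2]), 33.5, 0.13, 53), 'z', 14.4)
rim 3724 ((622.1276245117188, -178.1783447265625), (212.0952606201172, 96.19609832763672), 88.04904174804688) 19.81823811387892
floor 1406 6.457277706952709
salt ((array([ 442.3, -215.3]), 15.3, 0.29, 18), 'z', 85.5) glass ((array([ 485.2, -118.4]), 24.0, 0.19, 38), 'z', 53.6)
```

Both dies are seated: small flange top at z 44.3, collar top at 66.2, and both centres within about 1.5 mm of the post. Next is the tin.

Request:
{"fn": "move_arm", "kwargs": {
  "series": [
    {"jaw": 1, "tx": -0.187, "ty": 0.39, "tz": 0, "wx": 0, "wy": 0, "wz": 0},
    {"jaw": 1, "tx": -0.187, "ty": 0.39, "tz": 0, "wx": 0, "wy": 0, "wz": 0},
    {"jaw": 1, "tx": -0.187, "ty": 0.39, "tz": 0, "wx": 0, "wy": 0, "wz": 0},
    {"jaw": 1, "tx": -0.187, "ty": 0.39, "tz": 0, "wx": 0, "wy": 0, "wz": 0},
    {"jaw": 1, "tx": -0.187, "ty": 0.39, "tz": 0, "wx": 0, "wy": 0, "wz": 0},
    {"jaw": 1, "tx": -0.187, "ty": 0.39, "tz": 0, "wx": 0, "wy": 0, "wz": 0},
    {"jaw": 1, "tx": -0.187, "ty": 0.39, "tz": 0, "wx": 0, "wy": 0, "wz": 0},
    {"jaw": 1, "tx": -0.187, "ty": 0.39, "tz": 0, "wx": 0, "wy": 0, "wz": 0},
    {"jaw": 1, "tx": -0.187, "ty": 0.39, "tz": 0, "wx": 0, "wy": 0, "wz": 0},
    {"jaw": 1, "tx": -0.187, "ty": 0.39, "tz": 0, "wx": 0, "wy": 0, "wz": 0}
  ]
}}

```text
t: 14.75
position: [433.2, 235.7, 186.7]
eef_rot: [-3.137, -0.0, 1.576]
contact_force: [1.1, -0.9, -0.3]
grip_width: 88.3
finger_force: 0.0
```

Request:
{"fn": "move_arm", "kwargs": {
  "series": [
    {"jaw": 1, "tx": 0, "ty": 0, "tz": 0, "wx": 0, "wy": 0, "wz": 0},
    {"jaw": 1, "tx": 0, "ty": 0, "tz": 0, "wx": 0, "wy": 0, "wz": 0}
  ]
}}

```text
t: 14.95
position: [436.7, 231.9, 187.8]
eef_rot: [-3.14, 0.001, 1.571]
contact_force: [-0.3, -0.9, -0.6]
grip_width: 87.9
finger_force: 0.0
```

Run:
```python
from h import *
s=pose();f=grab("wrist");save(f,"w9.png");P=cloud(f)
for r in imaging.look_for("wrist","food_tin")[:2]:
    b=r["box"];print(r["confidence"],np.round(b),at_z(f,(b[0]+b[2])/2,(b[1]+b[3])/2,72))
print("tin",outline(P,(437,233),40,64,80),"cup",outline(P,(469,345),60,40,60))
p=P.reshape(-1,3);p=p[np.isfinite(p[:,2])]
q=p[(abs(p[:,0]-628)<70)&(abs(p[:,1]-171)<130)&(p[:,2]>16)&(p[:,2]<24)];print("seas rim",len(q),cv2.minAreaRect(q[:,:2].astype(np.float32)),np.median(q[:,2]))
```

```text
t 14.9 pos [436.7 231.9 187.8] rot [-3.140e+00  1.000e-03  1.571e+00] F [-0.3 -0.9 -0.6] w 87.9 ff 0.0
0.75 [286. 156. 353. 235.] [438.13252836 239.78164929  72.        ]
tin ((array([437.3, 233.7]), 28.3, 0.12, 45), 'z', 69.4) cup ((array([474.9, 337.7]), 43.8, 2.83, 30), 'z', 51.1)
seas rim 2894 ((631.936279296875, 210.26263427734375), (134.89706420898438, 97.68490600585938), 86.9363784790039) 19.547270025575926
```

Request:
{"fn": "move_arm", "kwargs": {
  "series": [
    {"jaw": 1, "tx": 0.0006, "ty": 0.0018, "tz": -0.05, "wx": 0, "wy": 0, "wz": 0},
    {"jaw": 1, "tx": 0.0006, "ty": 0.0018, "tz": -0.09, "wx": 0, "wy": 0, "wz": 0},
    {"jaw": 1, "tx": 0.0006, "ty": 0.0018, "tz": -0.12, "wx": 0, "wy": 0, "wz": 0},
    {"jaw": 1, "tx": 0.0006, "ty": 0.0018, "tz": -0.133, "wx": 0, "wy": 0, "wz": 0},
    {"jaw": 1, "tx": 0.0006, "ty": 0.0018, "tz": -0.133, "wx": 0, "wy": 0, "wz": 0},
    {"jaw": 0.5, "tx": 0.0006, "ty": 0.0018, "tz": -0.133, "wx": 0, "wy": 0, "wz": 0},
    {"jaw": 0.5, "tx": 0.0006, "ty": 0.0018, "tz": -0.133, "wx": 0, "wy": 0, "wz": 0},
    {"jaw": 0.5, "tx": 0.0006, "ty": 0.0018, "tz": -0.133, "wx": 0, "wy": 0, "wz": 0},
    {"jaw": 0.5, "tx": 0.0006, "ty": 0.0018, "tz": -0.133, "wx": 0, "wy": 0, "wz": 0},
    {"jaw": 0.5, "tx": 0.0006, "ty": 0.0018, "tz": -0.133, "wx": 0, "wy": 0, "wz": 0}
  ]
}}

```text
t: 16.05
position: [438.1, 234.6, 56.7]
eef_rot: [3.14, -0.0, 1.571]
contact_force: [-2.1, 0.1, 6.3]
grip_width: 56.4
finger_force: 30.0
```

Request:
{"fn": "move_arm", "kwargs": {
  "series": [
    {"jaw": 0.5, "tx": 0, "ty": 0, "tz": 0.05, "wx": 0, "wy": 0, "wz": 0},
    {"jaw": 0.5, "tx": 0, "ty": 0, "tz": 0.1, "wx": 0, "wy": 0, "wz": 0},
    {"jaw": 0.5, "tx": 0, "ty": 0, "tz": 0.14, "wx": 0, "wy": 0, "wz": 0},
    {"jaw": 0.5, "tx": 0.02, "ty": -0.04, "tz": 0.14, "wx": 0, "wy": 0, "wz": 0},
    {"jaw": 0.5, "tx": 0.034, "ty": -0.087, "tz": 0.14, "wx": 0, "wy": 0, "wz": 0},
    {"jaw": 0.5, "tx": 0.051, "ty": -0.13, "tz": 0.14, "wx": 0, "wy": 0, "wz": 0},
    {"jaw": 0.5, "tx": 0.068, "ty": -0.174, "tz": 0.14, "wx": 0, "wy": 0, "wz": 0},
    {"jaw": 0.5, "tx": 0.085, "ty": -0.218, "tz": 0.14, "wx": 0, "wy": 0, "wz": 0},
    {"jaw": 0.5, "tx": 0.102, "ty": -0.261, "tz": 0.14, "wx": 0, "wy": 0, "wz": 0},
    {"jaw": 0.5, "tx": 0.119, "ty": -0.304, "tz": 0.14, "wx": 0, "wy": 0, "wz": 0}
  ]
}}

```text
t: 17.05
position: [556.6, -71.4, 195.6]
eef_rot: [-3.141, -0.0, 1.571]
contact_force: [0.9, 0.0, -2.0]
grip_width: 56.7
finger_force: 30.0
```

Request:
{"fn": "move_arm", "kwargs": {
  "series": [
    {"jaw": 0.5, "tx": 0.017, "ty": -0.043, "tz": 0, "wx": 0, "wy": 0, "wz": 0},
    {"jaw": 0.5, "tx": 0.034, "ty": -0.087, "tz": 0, "wx": 0, "wy": 0, "wz": 0},
    {"jaw": 0.5, "tx": 0.051, "ty": -0.13, "tz": 0, "wx": 0, "wy": 0, "wz": 0},
    {"jaw": 0.5, "tx": 0.063, "ty": -0.16, "tz": 0, "wx": 0, "wy": 0, "wz": 0},
    {"jaw": 0.5, "tx": 0.063, "ty": -0.16, "tz": 0, "wx": 0, "wy": 0, "wz": 0},
    {"jaw": 0.5, "tx": 0.063, "ty": -0.16, "tz": 0, "wx": 0, "wy": 0, "wz": 0}
  ]
}}

```text
t: 17.65
position: [619.0, -229.9, 194.8]
eef_rot: [-3.14, -0.001, 1.57]
contact_force: [-0.1, 1.2, -1.6]
grip_width: 56.6
finger_force: 30.0
```

Request:
{"fn": "move_arm", "kwargs": {
  "series": [
    {"jaw": 0.5, "tx": 0.001, "ty": 0, "tz": -0.05, "wx": 0, "wy": 0, "wz": 0},
    {"jaw": 0.5, "tx": 0.001, "ty": 0, "tz": -0.09, "wx": 0, "wy": 0, "wz": 0},
    {"jaw": 0.5, "tx": 0.001, "ty": 0, "tz": -0.12, "wx": 0, "wy": 0, "wz": 0},
    {"jaw": 0.5, "tx": 0.001, "ty": 0, "tz": -0.128, "wx": 0, "wy": 0, "wz": 0},
    {"jaw": 0.5, "tx": 0.001, "ty": 0, "tz": -0.132, "wx": 0, "wy": 0, "wz": 0},
    {"jaw": 0.5, "tx": 0.001, "ty": 0, "tz": -0.132, "wx": 0, "wy": 0, "wz": 0}
  ]
}}

```text
t: 18.25
position: [621.3, -229.3, 65.0]
eef_rot: [3.14, 0.001, 1.572]
contact_force: [0.8, 0.8, -1.0]
grip_width: 56.6
finger_force: 30.0
```

Request:
{"fn": "move_arm", "kwargs": {
  "series": [
    {"jaw": 0.5, "tx": 0, "ty": 0, "tz": -0.001, "wx": 0, "wy": 0, "wz": 0},
    {"jaw": 0.5, "tx": 0, "ty": 0, "tz": -0.0015, "wx": 0, "wy": 0, "wz": 0},
    {"jaw": 0.5, "tx": 0, "ty": 0, "tz": -0.0015, "wx": 0, "wy": 0, "wz": 0}
  ]
}}

```text
t: 18.55
position: [621.1, -230.0, 63.3]
eef_rot: [3.14, 0.001, 1.571]
contact_force: [0.6, -0.3, -0.9]
grip_width: 57.1
finger_force: 30.0
```

Request:
{"fn": "move_arm", "kwargs": {
  "series": [
    {"jaw": 0.5, "tx": 0, "ty": 0, "tz": -0.0015, "wx": 0, "wy": 0, "wz": 0},
    {"jaw": 0.5, "tx": 0, "ty": 0, "tz": -0.0015, "wx": 0, "wy": 0, "wz": 0},
    {"jaw": 0.9, "tx": 0, "ty": 0, "tz": -0.0015, "wx": 0, "wy": 0, "wz": 0},
    {"jaw": 0.9, "tx": 0, "ty": 0, "tz": -0.0015, "wx": 0, "wy": 0, "wz": 0},
    {"jaw": 0.9, "tx": 0, "ty": 0, "tz": -0.0015, "wx": 0, "wy": 0, "wz": 0},
    {"jaw": 0.9, "tx": 0, "ty": 0, "tz": 0.04, "wx": 0, "wy": 0, "wz": 0},
    {"jaw": 0.9, "tx": 0, "ty": 0, "tz": 0.09, "wx": 0, "wy": 0, "wz": 0},
    {"jaw": 0.9, "tx": 0, "ty": 0, "tz": 0.13, "wx": 0, "wy": 0, "wz": 0},
    {"jaw": 0.9, "tx": 0, "ty": -0.02, "tz": 0.13, "wx": 0, "wy": 0, "wz": 0},
    {"jaw": 0.9, "tx": 0, "ty": -0.02, "tz": 0.13, "wx": 0, "wy": 0, "wz": 0}
  ]
}}

```text
t: 19.55
position: [620.9, -252.0, 193.4]
eef_rot: [3.139, 0.002, 1.569]
contact_force: [-0.6, 0.1, -0.6]
grip_width: 79.5
finger_force: 0.0
```

Run:
```python
from h import *
s=pose();f=grab("wrist");save(f,"w10.png");P=cloud(f)
print("tin",outline(P,(620,-230),40,66,90),"small",outline(P,(624,-126),22,60,72))
print("salt",outline(P,(441,-217),30,80,100))
```

```text
t 19.6 pos [ 620.9 -252.   193.4] rot [3.139e+00 2.000e-03 1.569e+00] F [-0.6  0.1 -0.6] w 79.5 ff 0.0
tin ((array([ 621.8, -231. ]), 28.3, 0.11, 56), 'z', 75.3) small ((array([ 624.9, -125.6]), 15.7, 0.14, 31), 'z', 66.2)
salt ((array([ 441.8, -217.6]), 16.2, 0.27, 20), 'z', 87.2)
```

Request:
{"fn": "move_arm", "kwargs": {
  "series": [
    {"jaw": 0.7, "tx": -0.18, "ty": 0.036, "tz": 0.01, "wx": 0, "wy": 0, "wz": 0},
    {"jaw": 0.7, "tx": -0.18, "ty": 0.036, "tz": 0.01, "wx": 0, "wy": 0, "wz": 0},
    {"jaw": 0.7, "tx": -0.18, "ty": 0.036, "tz": 0.01, "wx": 0, "wy": 0, "wz": 0},
    {"jaw": 0.7, "tx": -0.18, "ty": 0.036, "tz": 0.01, "wx": 0, "wy": 0, "wz": 0},
    {"jaw": 0.7, "tx": -0.18, "ty": 0.036, "tz": 0.01, "wx": 0, "wy": 0, "wz": 0},
    {"jaw": 0.7, "tx": -0.18, "ty": 0.036, "tz": 0.01, "wx": 0, "wy": 0, "wz": 0}
  ]
}}

```text
t: 20.2
position: [439.7, -212.9, 200.8]
eef_rot: [-3.14, -0.002, 1.57]
contact_force: [0.3, -0.2, 0.3]
grip_width: 61.7
finger_force: 0.0
```

Run:
```python
from h import *
s=pose();f=grab("wrist");save(f,"w11.png");P=cloud(f)
for z in (30,40,50,60,76,84): print("salt",z,outline(P,(441,-217),30,z,100 if z>80 else z+10))
for r in imaging.look_for("wrist","salt_shaker")[:2]:
    b=r["box"];print(r["confidence"],np.round(b),at_z(f,(b[0]+b[2])/2,(b[1]+b[3])/2,70))
print("glass",outline(P,(485,-118),40,40,70))
```

```text
t 20.2 pos [ 439.7 -212.9  200.8] rot [-3.14e+00 -2.00e-03  1.57e+00] F [ 0.3 -0.2  0.3] w 61.7 ff 0.0
salt 30 ((array([ 438.7, -218.1]), 21.2, 0.11, 25), 'z', 35.8)
salt 40 ((array([ 439.2, -218.2]), 20.0, 0.17, 24), 'z', 45.1)
salt 50 ((array([ 439.6, -217.9]), 18.2, 0.13, 25), 'z', 55.0)
salt 60 ((array([ 440.2, -218.2]), 17.1, 0.11, 21), 'z', 62.8)
salt 76 ((array([ 441. , -217.7]), 16.9, 0.1, 36), 'z', 82.1)
salt 84 ((array([ 441. , -217.6]), 14.0, 0.19, 25), 'z', 87.9)
0.62 [296. 169. 338. 229.] [ 438.6981177  -212.64924887   70.        ]
glass ((array([ 485. , -118.8]), 23.8, 0.09, 48), 'z', 56.8)
```

View pics/w11.png

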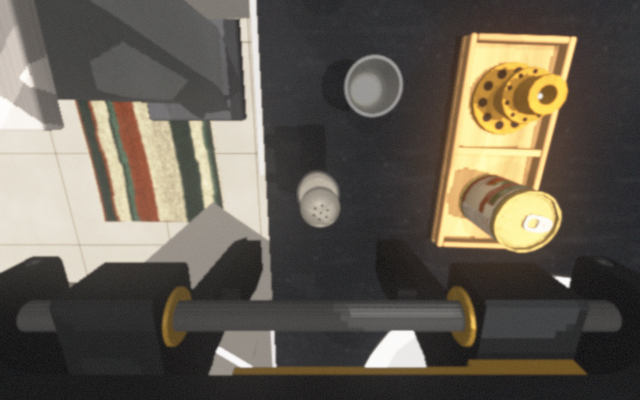

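Tin stands upright at (621.8,-231.0), the dies are stacked on the post, and the glass at (373,86) is untouched. The shaker is centred at (320,207), about (440.5,-217.8) in the world. I'll grip it.

Request:
{"fn": "move_arm", "kwargs": {
  "series": [
    {"jaw": 0.75, "tx": 0.0008, "ty": -0.0049, "tz": -0.04, "wx": 0, "wy": 0, "wz": 0},
    {"jaw": 0.75, "tx": 0.0008, "ty": -0.0049, "tz": -0.085, "wx": 0, "wy": 0, "wz": 0},
    {"jaw": 0.75, "tx": 0.0008, "ty": -0.0049, "tz": -0.12, "wx": 0, "wy": 0, "wz": 0},
    {"jaw": 0.75, "tx": 0.0008, "ty": -0.0049, "tz": -0.138, "wx": 0, "wy": 0, "wz": 0},
    {"jaw": 0.75, "tx": 0.0008, "ty": -0.0049, "tz": -0.1465, "wx": 0, "wy": 0, "wz": 0},
    {"jaw": 0.75, "tx": 0.0008, "ty": -0.0049, "tz": -0.1465, "wx": 0, "wy": 0, "wz": 0},
    {"jaw": 0.3, "tx": 0.0008, "ty": -0.0049, "tz": -0.1465, "wx": 0, "wy": 0, "wz": 0},
    {"jaw": 0.3, "tx": 0.0008, "ty": -0.0049, "tz": -0.1465, "wx": 0, "wy": 0, "wz": 0},
    {"jaw": 0.3, "tx": 0.0008, "ty": -0.0049, "tz": -0.1465, "wx": 0, "wy": 0, "wz": 0},
    {"jaw": 0.3, "tx": 0.0008, "ty": -0.0049, "tz": -0.1465, "wx": 0, "wy": 0, "wz": 0}
  ]
}}

```text
t: 21.3
position: [441.8, -219.0, 56.6]
eef_rot: [3.14, 0.001, 1.571]
contact_force: [-0.4, 0.3, 3.8]
grip_width: 39.9
finger_force: 30.1
```

Request:
{"fn": "move_arm", "kwargs": {
  "series": [
    {"jaw": 0.3, "tx": 0, "ty": 0, "tz": 0.04, "wx": 0, "wy": 0, "wz": 0},
    {"jaw": 0.3, "tx": 0, "ty": 0, "tz": 0.09, "wx": 0, "wy": 0, "wz": 0},
    {"jaw": 0.3, "tx": 0, "ty": 0, "tz": 0.13, "wx": 0, "wy": 0, "wz": 0},
    {"jaw": 0.3, "tx": 0.01, "ty": 0.025, "tz": 0.145, "wx": 0, "wy": 0, "wz": 0},
    {"jaw": 0.3, "tx": 0.03, "ty": 0.065, "tz": 0.145, "wx": 0, "wy": 0, "wz": 0},
    {"jaw": 0.3, "tx": 0.048, "ty": 0.11, "tz": 0.145, "wx": 0, "wy": 0, "wz": 0},
    {"jaw": 0.3, "tx": 0.066, "ty": 0.152, "tz": 0.145, "wx": 0, "wy": 0, "wz": 0},
    {"jaw": 0.3, "tx": 0.084, "ty": 0.194, "tz": 0.145, "wx": 0, "wy": 0, "wz": 0},
    {"jaw": 0.3, "tx": 0.102, "ty": 0.236, "tz": 0.145, "wx": 0, "wy": 0, "wz": 0},
    {"jaw": 0.3, "tx": 0.12, "ty": 0.278, "tz": 0.145, "wx": 0, "wy": 0, "wz": 0}
  ]
}}

```text
t: 22.3
position: [561.7, 61.3, 201.1]
eef_rot: [3.141, 0.0, 1.571]
contact_force: [0.1, -0.3, -1.1]
grip_width: 39.8
finger_force: 29.9
```

Request:
{"fn": "move_arm", "kwargs": {
  "series": [
    {"jaw": 0.3, "tx": 0.018, "ty": 0.042, "tz": 0, "wx": 0, "wy": 0, "wz": 0},
    {"jaw": 0.3, "tx": 0.036, "ty": 0.084, "tz": 0, "wx": 0, "wy": 0, "wz": 0},
    {"jaw": 0.3, "tx": 0.054, "ty": 0.126, "tz": 0, "wx": 0, "wy": 0, "wz": 0},
    {"jaw": 0.3, "tx": 0.071, "ty": 0.164, "tz": 0, "wx": 0, "wy": 0, "wz": 0},
    {"jaw": 0.3, "tx": 0.071, "ty": 0.164, "tz": 0, "wx": 0, "wy": 0, "wz": 0},
    {"jaw": 0.3, "tx": 0.071, "ty": 0.164, "tz": 0, "wx": 0, "wy": 0, "wz": 0}
  ]
}}

```text
t: 22.9
position: [632.0, 224.3, 200.2]
eef_rot: [-3.141, 0.0, 1.573]
contact_force: [0.1, -1.2, -0.8]
grip_width: 39.8
finger_force: 29.9
```

Run:
```python
from h import *
s=pose();f=grab("wrist");save(f,"w12.png");P=cloud(f)
p=P.reshape(-1,3);p=p[np.isfinite(p[:,2])]
q=p[(abs(p[:,0]-629)<65)&(abs(p[:,1]-171)<125)&(p[:,2]>16)&(p[:,2]<24)];print("seas rim",len(q),cv2.minAreaRect(q[:,:2].astype(np.float32)),q[:,1].max(),np.median(q[:,2]))
q=p[(np.hypot(p[:,0]-632,p[:,1]-250)<20)&(p[:,2]>-5)&(p[:,2]<15)];print("floor",len(q),np.median(q[:,2]))
```

```text
t 22.9 pos [632.  224.3 200.2] rot [-3.141  0.     1.573] F [ 0.1 -1.2 -0.8] w 39.8 ff 29.9
seas rim 1914 ((630.5101318359375, 180.23495483398438), (195.1721649169922, 96.20515441894531), 87.13471221923828) 279.34956056767504 19.977357004016113
floor 1108 6.427188507440945
```

View pics/w12.png

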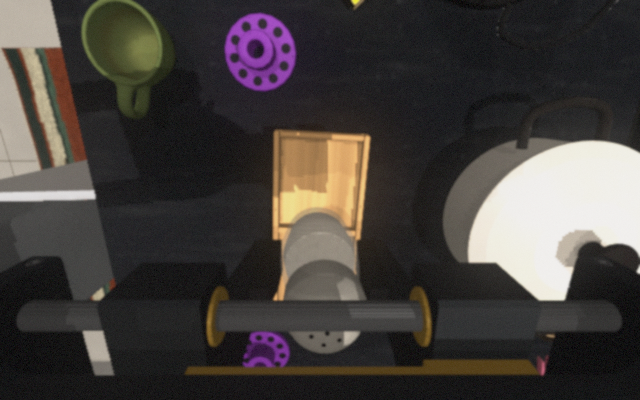

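The shaker is held upright over the +y bay, and the pot is to the right. I'll check the clearance between the gripper body and the pot before lowering.

Run:
```python
from h import *
P=cloud(dict(np.load("top0.npz")))[30:180,180:340].reshape(-1,3)
P=P[np.isfinite(P[:,2])&(P[:,2]<300)]
for y in range(60,300,20):
    q=P[(abs(P[:,1]-y)<10)&(P[:,2]>40)]; print(y,len(q),np.round(q[q[:,0].argmin()]) if len(q) else "", np.round(q[:,2].max()) if len(q) else "")
```

```text
60 117 [957.  65.  65.] 93.0
80 214 [821.  89.  60.] 92.0
100 199 [818. 105.  61.] 89.0
120 417 [790. 129.  81.] 93.0
140 525 [776. 145.  80.] 100.0
160 591 [768. 168.  80.] 105.0
180 632 [764. 184.  81.] 131.0
200 580 [764. 197.  82.] 130.0
220 556 [766. 213.  81.] 106.0
240 469 [774. 234.  81.] 101.0
260 357 [787. 251.  81.] 94.0
280 185 [801. 285.  59.] 88.0
```

Request:
{"fn": "move_arm", "kwargs": {
  "series": [
    {"jaw": 0.3, "tx": 0.001, "ty": 0, "tz": -0.045, "wx": 0, "wy": 0, "wz": 0},
    {"jaw": 0.3, "tx": 0.001, "ty": 0, "tz": -0.09, "wx": 0, "wy": 0, "wz": 0},
    {"jaw": 0.3, "tx": 0.001, "ty": 0, "tz": -0.12, "wx": 0, "wy": 0, "wz": 0},
    {"jaw": 0.3, "tx": 0.001, "ty": 0, "tz": -0.132, "wx": 0, "wy": 0, "wz": 0},
    {"jaw": 0.3, "tx": 0.001, "ty": 0, "tz": -0.137, "wx": 0, "wy": 0, "wz": 0},
    {"jaw": 0.3, "tx": 0.001, "ty": 0, "tz": -0.139, "wx": 0, "wy": 0, "wz": 0},
    {"jaw": 0.3, "tx": 0.001, "ty": 0, "tz": -0.139, "wx": 0, "wy": 0, "wz": 0}
  ]
}}

```text
t: 23.65
position: [634.7, 223.4, 63.7]
eef_rot: [3.138, -0.0, 1.57]
contact_force: [-0.5, 0.2, -0.2]
grip_width: 40.2
finger_force: 29.9
```

Request:
{"fn": "move_arm", "kwargs": {
  "series": [
    {"jaw": 0.3, "tx": 0, "ty": 0, "tz": -0.0015, "wx": 0, "wy": 0, "wz": 0},
    {"jaw": 0.3, "tx": 0, "ty": 0, "tz": -0.0015, "wx": 0, "wy": 0, "wz": 0},
    {"jaw": 0.3, "tx": 0, "ty": 0, "tz": -0.0015, "wx": 0, "wy": 0, "wz": 0}
  ]
}}

```text
t: 23.95
position: [634.8, 223.8, 62.6]
eef_rot: [3.138, -0.001, 1.571]
contact_force: [-0.4, -0.0, 6.6]
grip_width: 39.9
finger_force: 30.1
```

Request:
{"fn": "move_arm", "kwargs": {
  "series": [
    {"jaw": 0.7, "tx": 0, "ty": 0, "tz": -0.001, "wx": 0, "wy": 0, "wz": 0},
    {"jaw": 0.7, "tx": 0, "ty": 0, "tz": -0.001, "wx": 0, "wy": 0, "wz": 0},
    {"jaw": 0.7, "tx": 0, "ty": 0, "tz": -0.001, "wx": 0, "wy": 0, "wz": 0},
    {"jaw": 0.7, "tx": 0, "ty": 0, "tz": 0.03, "wx": 0, "wy": 0, "wz": 0},
    {"jaw": 0.7, "tx": 0, "ty": 0, "tz": 0.08, "wx": 0, "wy": 0, "wz": 0},
    {"jaw": 0.7, "tx": 0, "ty": 0, "tz": 0.13, "wx": 0, "wy": 0, "wz": 0},
    {"jaw": 0.7, "tx": 0, "ty": 0, "tz": 0.155, "wx": 0, "wy": 0, "wz": 0},
    {"jaw": 0.8, "tx": -0.035, "ty": -0.035, "tz": 0.155, "wx": 0, "wy": 0, "wz": 0},
    {"jaw": 0.8, "tx": -0.068, "ty": -0.072, "tz": 0.155, "wx": 0, "wy": 0, "wz": 0},
    {"jaw": 0.8, "tx": -0.1, "ty": -0.108, "tz": 0.155, "wx": 0, "wy": 0, "wz": 0}
  ]
}}

```text
t: 24.95
position: [531.9, 114.6, 215.1]
eef_rot: [3.141, 0.0, 1.572]
contact_force: [0.1, -0.5, -0.0]
grip_width: 70.5
finger_force: 0.0
```

Request:
{"fn": "move_arm", "kwargs": {
  "series": [
    {"jaw": 0.8, "tx": -0.033, "ty": -0.037, "tz": 0, "wx": 0, "wy": 0, "wz": 0},
    {"jaw": 0.8, "tx": -0.067, "ty": -0.074, "tz": 0, "wx": 0, "wy": 0, "wz": 0},
    {"jaw": 0.8, "tx": -0.1, "ty": -0.11, "tz": 0, "wx": 0, "wy": 0, "wz": 0},
    {"jaw": 0.8, "tx": -0.1, "ty": -0.11, "tz": 0, "wx": 0, "wy": 0, "wz": 0},
    {"jaw": 0.8, "tx": -0.1, "ty": -0.11, "tz": 0, "wx": 0, "wy": 0, "wz": 0}
  ]
}}

```text
t: 25.45
position: [433.3, 4.8, 215.6]
eef_rot: [3.14, 0.0, 1.568]
contact_force: [0.4, -0.2, 0.9]
grip_width: 70.4
finger_force: 0.0
```

Run:
```python
from h import *
s=pose();f=grab("wrist");save(f,"w13.png");P=cloud(f)
print("jar",outline(P,(431,2),40,98,115),outline(P,(431,2),40,88,97))
for r in imaging.look_for("wrist","spice_jar")[:2]:
    b=r["box"];print(r["confidence"],np.round(b),at_z(f,(b[0]+b[2])/2,(b[1]+b[3])/2,100))
print("shaker",outline(P,(633,224),30,70,100))
```

```text
t 25.4 pos [433.3   4.8 215.6] rot [3.14  0.    1.568] F [ 0.4 -0.2  0.9] w 70.4 ff 0.0
jar ((array([432.6,   3.5]), 22.7, 0.14, 41), 'z', 106.2) ((array([432.6,   3.3]), 22.9, 0.1, 18), 'z', 92.6)
0.56 [289. 161. 344. 233.] [432.60758217  11.43859431 100.        ]
shaker 0
```

View pics/w13.png

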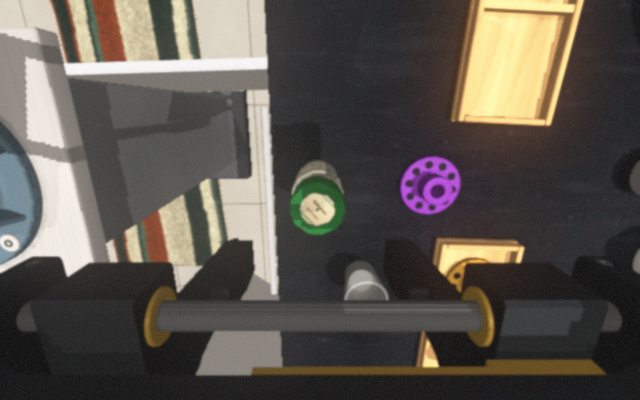

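The jar's green cap is at (317,206), upright at (432.6,3.5) with its top at z 106. I'll grip it below the cap.

Request:
{"fn": "move_arm", "kwargs": {
  "series": [
    {"jaw": 0.8, "tx": -0.0007, "ty": -0.0013, "tz": -0.04, "wx": 0, "wy": 0, "wz": 0},
    {"jaw": 0.8, "tx": -0.0007, "ty": -0.0013, "tz": -0.085, "wx": 0, "wy": 0, "wz": 0},
    {"jaw": 0.8, "tx": -0.0007, "ty": -0.0013, "tz": -0.12, "wx": 0, "wy": 0, "wz": 0},
    {"jaw": 0.8, "tx": -0.0007, "ty": -0.0013, "tz": -0.136, "wx": 0, "wy": 0, "wz": 0},
    {"jaw": 0.8, "tx": -0.0007, "ty": -0.0013, "tz": -0.144, "wx": 0, "wy": 0, "wz": 0},
    {"jaw": 0.8, "tx": -0.0007, "ty": -0.0013, "tz": -0.144, "wx": 0, "wy": 0, "wz": 0},
    {"jaw": 0.3, "tx": -0.0007, "ty": -0.0013, "tz": -0.144, "wx": 0, "wy": 0, "wz": 0},
    {"jaw": 0.3, "tx": -0.0007, "ty": -0.0013, "tz": -0.144, "wx": 0, "wy": 0, "wz": 0},
    {"jaw": 0.3, "tx": -0.0007, "ty": -0.0013, "tz": -0.144, "wx": 0, "wy": 0, "wz": 0},
    {"jaw": 0.3, "tx": -0.0007, "ty": -0.0013, "tz": -0.144, "wx": 0, "wy": 0, "wz": 0}
  ]
}}

```text
t: 26.55
position: [433.2, 4.0, 72.0]
eef_rot: [3.14, 0.0, 1.571]
contact_force: [-1.0, 0.4, 3.9]
grip_width: 45.5
finger_force: 30.0
```

Request:
{"fn": "move_arm", "kwargs": {
  "series": [
    {"jaw": 0.3, "tx": 0, "ty": 0, "tz": 0.04, "wx": 0, "wy": 0, "wz": 0},
    {"jaw": 0.3, "tx": 0, "ty": 0, "tz": 0.085, "wx": 0, "wy": 0, "wz": 0},
    {"jaw": 0.3, "tx": 0.02, "ty": 0.012, "tz": 0.1, "wx": 0, "wy": 0, "wz": 0},
    {"jaw": 0.3, "tx": 0.058, "ty": 0.035, "tz": 0.1, "wx": 0, "wy": 0, "wz": 0},
    {"jaw": 0.3, "tx": 0.1, "ty": 0.06, "tz": 0.1, "wx": 0, "wy": 0, "wz": 0},
    {"jaw": 0.3, "tx": 0.14, "ty": 0.084, "tz": 0.1, "wx": 0, "wy": 0, "wz": 0},
    {"jaw": 0.3, "tx": 0.175, "ty": 0.105, "tz": 0.1, "wx": 0, "wy": 0, "wz": 0},
    {"jaw": 0.3, "tx": 0.194, "ty": 0.116, "tz": 0.1, "wx": 0, "wy": 0, "wz": 0},
    {"jaw": 0.3, "tx": 0.194, "ty": 0.116, "tz": 0.1, "wx": 0, "wy": 0, "wz": 0},
    {"jaw": 0.3, "tx": 0.194, "ty": 0.116, "tz": 0.1, "wx": 0, "wy": 0, "wz": 0}
  ]
}}

```text
t: 27.55
position: [625.9, 120.1, 170.5]
eef_rot: [-3.14, 0.0, 1.571]
contact_force: [-0.1, 0.5, -1.6]
grip_width: 45.4
finger_force: 30.0
```

Request:
{"fn": "move_arm", "kwargs": {
  "series": [
    {"jaw": 0.3, "tx": 0, "ty": 0, "tz": -0.04, "wx": 0, "wy": 0, "wz": 0},
    {"jaw": 0.3, "tx": 0, "ty": 0, "tz": -0.07, "wx": 0, "wy": 0, "wz": 0},
    {"jaw": 0.3, "tx": 0, "ty": 0, "tz": -0.085, "wx": 0, "wy": 0, "wz": 0},
    {"jaw": 0.3, "tx": 0, "ty": 0, "tz": -0.091, "wx": 0, "wy": 0, "wz": 0},
    {"jaw": 0.3, "tx": 0, "ty": 0, "tz": -0.0925, "wx": 0, "wy": 0, "wz": 0},
    {"jaw": 0.3, "tx": 0, "ty": 0, "tz": -0.0925, "wx": 0, "wy": 0, "wz": 0}
  ]
}}

```text
t: 28.15
position: [627.5, 120.0, 80.1]
eef_rot: [3.139, 0.0, 1.571]
contact_force: [0.0, -0.1, -1.0]
grip_width: 45.1
finger_force: 30.0
```

Request:
{"fn": "move_arm", "kwargs": {
  "series": [
    {"jaw": 0.3, "tx": 0, "ty": 0, "tz": -0.001, "wx": 0, "wy": 0, "wz": 0},
    {"jaw": 0.3, "tx": 0, "ty": 0, "tz": -0.002, "wx": 0, "wy": 0, "wz": 0},
    {"jaw": 0.3, "tx": 0, "ty": 0, "tz": -0.002, "wx": 0, "wy": 0, "wz": 0}
  ]
}}

```text
t: 28.45
position: [627.5, 120.2, 78.0]
eef_rot: [3.139, 0.0, 1.571]
contact_force: [-0.7, -0.1, 3.9]
grip_width: 45.1
finger_force: 30.0
```

Request:
{"fn": "move_arm", "kwargs": {
  "series": [
    {"jaw": 0.75, "tx": 0, "ty": 0, "tz": 0, "wx": 0, "wy": 0, "wz": 0},
    {"jaw": 0.75, "tx": 0, "ty": 0, "tz": 0, "wx": 0, "wy": 0, "wz": 0},
    {"jaw": 0.75, "tx": 0, "ty": 0, "tz": 0, "wx": 0, "wy": 0, "wz": 0},
    {"jaw": 0.75, "tx": 0, "ty": 0, "tz": 0.03, "wx": 0, "wy": 0, "wz": 0},
    {"jaw": 0.75, "tx": 0, "ty": 0, "tz": 0.07, "wx": 0, "wy": 0, "wz": 0},
    {"jaw": 0.75, "tx": 0, "ty": 0, "tz": 0.12, "wx": 0, "wy": 0, "wz": 0},
    {"jaw": 0.75, "tx": 0, "ty": 0, "tz": 0.17, "wx": 0, "wy": 0, "wz": 0},
    {"jaw": 0.75, "tx": -0.05, "ty": 0, "tz": 0.17, "wx": 0, "wy": 0, "wz": 0},
    {"jaw": 0.75, "tx": -0.1, "ty": 0, "tz": 0.17, "wx": 0, "wy": 0, "wz": 0},
    {"jaw": 0.75, "tx": -0.15, "ty": 0, "tz": 0.17, "wx": 0, "wy": 0, "wz": 0}
  ]
}}

```text
t: 29.45
position: [475.0, 120.1, 246.7]
eef_rot: [3.141, -0.0, 1.571]
contact_force: [-0.1, 0.1, -0.1]
grip_width: 66.3
finger_force: 0.0
```

Request:
{"fn": "move_arm", "kwargs": {
  "series": [
    {"jaw": 0.75, "tx": -0.05, "ty": 0, "tz": 0, "wx": 0, "wy": 0, "wz": 0},
    {"jaw": 0.75, "tx": -0.1, "ty": 0, "tz": 0, "wx": 0, "wy": 0, "wz": 0},
    {"jaw": 0.75, "tx": -0.1, "ty": 0, "tz": 0, "wx": 0, "wy": 0, "wz": 0},
    {"jaw": 0.75, "tx": -0.1, "ty": 0, "tz": 0, "wx": 0, "wy": 0, "wz": 0}
  ]
}}

```text
t: 29.85
position: [376.2, 120.3, 247.2]
eef_rot: [3.139, 0.0, 1.571]
contact_force: [1.1, -0.0, 1.1]
grip_width: 66.1
finger_force: 0.0
```

Run:
```python
from h import *
s=pose();f=grab("wrist");P=cloud(f);g=grab("top");save(g,"end.png",(160,120,480,260),2.4);T=cloud(g)
for n,Q in(("wrist",P),("top",T)):
    print(n,"jar",outline(Q,(627,120),40,100,122),"shaker",outline(Q,(633,224),30,76,105))
    print(n,"tin",outline(Q,(621,-231),40,66,90),"small",outline(Q,(624,-126),22,60,72),"large",outline(Q,(624,-126),45,11,18),"glass",outline(Q,(485,-118),40,45,70),"cup",outline(Q,(470,340),60,40,65))
```

```text
t 29.9 pos [376.2 120.3 247.2] rot [3.139 0.    1.571] F [ 1.1 -0.   1.1] w 66.1 ff 0.0
wrist jar ((array([627.2, 119.2]), 23.1, 0.18, 36), 'z', 111.9) shaker ((array([635.6, 223.9]), 16.5, 0.19, 21), 'z', 90.7)
wrist tin 0 small 0 large 0 glass ((array([ 484.5, -116.7]), 23.1, 0.39, 26), 'z', 52.8) cup ((array([462.4, 296.9]), 5.4, 0.38, 8), 'z', 41.9)
top jar ((array([625.7, 118.5]), 22.3, 0.34, 23), 'z', 110.5) shaker ((array([635.4, 223.6]), 16.5, 0.36, 20), 'z', 90.5)
top tin ((array([ 620.6, -231.1]), 28.1, 0.32, 25), 'z', 74.2) small ((array([ 623.3, -125.8]), 15.4, 0.35, 18), 'z', 64.7) large ((array([ 630.8, -127.1]), 36.8, 1.61, 11), 'z', 13.7) glass ((array([ 483.4, -119. ]), 23.4, 0.28, 22), 'z', 56.7) cup ((array([470.5, 351.2]), 31.8, 0.3, 14), 'z', 49.7)
```

View pics/end.png

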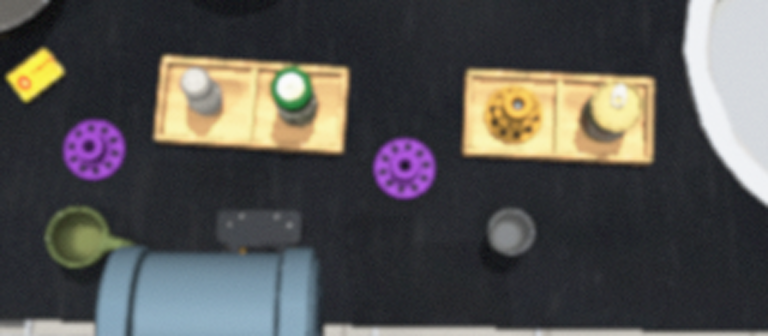

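The picture shows both kits in place: shaker (200,92) and jar (293,95) in the left tray, dies (514,112) and tin (612,108) in the right tray. The glass and cup are where they started. I'll hand the job in.

```bash
python3 -c "
from h import *
print(order.finish_job())"
```

```text
the job is handed in; nothing more can be done
None
```

The job is handed in, though the system gave no verdict: both kits are in their trays, every item measured upright and within tolerance, and the glass and cup are still where they started.

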